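# Nest the dosing cups by wash temperature

### The job

Nest the four laundry dosing cups into one upright stack in the round dark metal dish: leave the white cup standing there as the lowest, then nest the blue cup in it, then the yellow in the blue, then the red in the yellow, each pushed or lowered fully home. Set every cup down rather than letting it fall, and do not move the other things on the tray and the counter.

Things in the scene. Friction and masses are not known exactly. Their poses are not given: they have to be found in the camera images.
- white_cup: White dosing cup, upright: tapered tumbler 100 mm high, outer diameter 42 mm at the foot, 68 at the rim, wall 3, 60 g. Origin: centre of underside, z up. The inner floor, 42 mm up, carries the next cup's foot: nested, that cup sits 42 mm higher, 2 mm side play. Grip round the outside below the rim (64 mm). Starts loose on the dish's floor.
- blue_cup: Blue dosing cup, upright: tapered tumbler 100 mm high, outer diameter 42 mm at the foot, 68 at the rim, wall 3, 60 g. Origin: centre of underside, z up. The inner floor, 42 mm up, carries the next cup's foot: nested, that cup sits 42 mm higher, 2 mm side play. Grip round the outside below the rim (64 mm). Starts on the grey tray close to other cups; places vary.
- yellow_cup: Yellow dosing cup, upright: tapered tumbler 100 mm high, outer diameter 42 mm at the foot, 68 at the rim, wall 3, 60 g. Origin: centre of underside, z up. The inner floor, 42 mm up, carries the next cup's foot: nested, that cup sits 42 mm higher, 2 mm side play. Grip round the outside below the rim (64 mm). Starts on the grey tray close to other cups; places vary.
- red_cup: Red dosing cup, upright: tapered tumbler 100 mm high, outer diameter 42 mm at the foot, 68 at the rim, wall 3, 60 g. Origin: centre of underside, z up. The inner floor, 42 mm up, carries the next cup's foot: nested, that cup sits 42 mm higher, 2 mm side play. Grip round the outside below the rim (64 mm). Starts on the grey tray close to other cups; places vary.
- dish: Round shallow dark metal dish, fixed to the counter, near its front edge, on the right: 140 mm across, 12 mm high, inner floor 5 mm above the counter. Origin: centre of the underside.
- return_tray: Grey rectangular tray, fixed to the counter, on the left: 190 mm (its x) by 310 mm (its y), rim 16 mm high, walls and floor 5 mm thick. Origin: centre of the underside, z up. The blue, yellow and red cups stand close together on its half at negative y.
- pen_box: Black box full of pens, 62 x 110 mm (its x, y; the 62 lies along the tray's y), 142 mm high with the pens, on the tray's half at positive y. A bystander to be left alone. Origin: centre of its underside.
- rubber_stamp: Standing rubber stamp, wooden foot 26 x 40 mm, black knob 26 mm across, 67 mm high, on the tray. A bystander to be left alone. Origin: centre of its underside.
- pin_tin: Round teal pin tin, 60 mm across, 21 mm high, on the tray. A bystander to be left alone. Origin: centre of its underside.
- receipt_roll: White paper roll standing on end, 60 mm across, 57 mm high, near the dish. A bystander to be left alone. Origin: centre of its underside.
- ink_pad: Blue ink pad, 58 x 92 mm, 18 mm high, between the dish and the tray. A bystander to be left alone. Origin: centre of its underside.
- card_terminal: Black card terminal, 165 x 72 mm, 46 mm high, at the back. A bystander to be left alone. Origin: centre of its underside.
- desk_bell: Silver service bell, 84 mm across, 52 mm high, at the back. A bystander to be left alone. Origin: centre of its underside.
Not all that is in view belongs to the job. What is meant by the blue_cup is not pink, and is the larger of those in its own colour.

How it is judged:
On the way, in this order (a step that is already met when the one before it is completed fails the run):
1. the blue cup is nested fully home in the white cup (horizontal distance between blue_cup and white_cup below 0.006 m and z of blue_cup in the frame of white_cup between 0.037 and 0.047 m and angle between blue_cup's own z axis and vertical below 0.1 rad), for 0.2 s.
2. the yellow cup is nested fully home in the blue cup (horizontal distance between yellow_cup and blue_cup below 0.006 m and z of yellow_cup in the frame of blue_cup between 0.037 and 0.047 m and angle between yellow_cup's own z axis and vertical below 0.1 rad), for 0.2 s.
3. the red cup is nested fully home in the yellow cup (horizontal distance between red_cup and yellow_cup below 0.006 m and z of red_cup in the frame of yellow_cup between 0.037 and 0.047 m and angle between red_cup's own z axis and vertical below 0.1 rad), for 0.2 s.
At the end, for the whole second after the job is handed in: The white cup stands upright on the dish's floor with its axis within 40 mm of the dish's centre; blue in white, yellow in blue and red in yellow are each nested fully home (37 to 47 mm higher than the cup below, axes within 6 mm, upright within 0.1 rad); all cups are released and at rest (all of step 1 and all of step 2 and all of step 3 and horizontal distance between white_cup and dish below 0.04 m and z of white_cup in the frame of dish below 0.012 m and angle between white_cup's own z axis and vertical below 0.1 rad and linear speed of each of white_cup, blue_cup, yellow_cup, red_cup below 0.02 m/s and contact force between the fingers and white_cup below 0.05 N and contact force between the fingers and blue_cup below 0.05 N and contact force between the fingers and yellow_cup below 0.05 N and contact force between the fingers and red_cup below 0.05 N); the robot touches nothing.
It fails at once if a bystander (pen box, stamp, pin tin, paper roll, ink pad, card terminal, bell) is moved more than 20 mm (distance of any of pen_box, rubber_stamp, pin_tin, receipt_roll, ink_pad, card_terminal, desk_bell from where it was at the start of the episode above 0.02 m).
It fails at once if the blue cup is let fall (free of the fingers and faster than 0.6 m/s) (contact force between the fingers and blue_cup below 0.01 N and linear speed of blue_cup above 0.6 m/s).
It fails at once if the yellow cup is let fall (free of the fingers and faster than 0.6 m/s) (contact force between the fingers and yellow_cup below 0.01 N and linear speed of yellow_cup above 0.6 m/s).
It fails at once if the red cup is let fall (free of the fingers and faster than 0.6 m/s) (contact force between the fingers and red_cup below 0.01 N and linear speed of red_cup above 0.6 m/s).
It also fails if it takes over 64 s, if anything falls off the work surface, if the arm or the gripper's body presses on something with over 40 N, if the wrist force passes 120 N, or if a joint passes its speed limit or range.

### The arm

A 7-joint arm with a two-finger parallel gripper is mounted at the origin on a cart in front of the work surface, level with it; the furniture and walls round the work are solid. World frame = base frame: x ahead of the robot, y to its left, z up, the work surface at z = 0. Lengths are in m, angles in rad, forces in N, time in s.
With the tool pointing down it reaches from about 0.425 to 0.925 m from the base axis. Payload 6.8 kg.
Tool frame: the origin (TCP) lies at the very end of the fingers, on their centre line; the grasp point (between the pads) lies 19 mm behind it (r.grip_depth is the distance from the TCP to the grasp point, in m); z points along the fingers, y is the direction in which the jaws open and shut (so a half turn about z gives the same grasp; the last joint's range is limited). The gripper opens to 85 mm and grips with 20 to 120 N. Pads are 22 mm wide; open, the fingers measure 114 mm over their backs; the gripper's body (76 mm by 85 mm) begins 54 mm behind the grasp point. The pads swing forward as they close: fully open they stand 13 mm farther back than shut.
Start: joints at [-1.446, 0.477, 0.022, 1.555, -0.011, 1.109, -0.083], TCP at [0.156, 0.657, 0.202] pointing down, gripper open.
Joint ranges: [-2.96, 2.96], [-0.34, 2.1], [-1.41, 1.46], [0.24, 2.44], [-1.37, 4.51], [0.17, 1.92], [-2.96, 2.96]. Speed limits (rad/s): [2.39, 2.39, 3.14, 3.14, 3.14, 3.14, 3.14].

### API

Orientations are given as a rotation vector (axis times angle).
In Python, from bench import r, grab_frame gives the robot as it stands. The module is installed in compiled form; this text tells all that it offers.
- The arm moves only by the tool play_rows, never from a script. Its argument "increments" is a list of rows, each a list of 7 numbers: the shift along the tool's x, y, z in mm, then the turn, a rotation vector about the tool's x, y, z in rad, then the closure in counts, from 0 (fully open) to 255 (shut). In form: [[tx, ty, tz, rx, ry, rz, claw], ...]. A call has 1 to 5 rows; each row shifts and turns the pose as measured when the row begins, along the tool's axes as they then stand; what a row does not reach is not made up. A row lasts 1/10 s, in which the tool goes at most 50 mm and 8.59 degrees, less where a joint would pass 70% of its speed; a pose out of reach is approached as far as the arm can. A call is refused whole if a number of a shift passes 50 or a number of a turn 0.15, either way. A call with a gripper value outside its range is refused whole. The fingers move at their own pace and stop on an object; "force" is the grip in N (left out, the last holds). Time passes only in rows, so rows that do not move let the fingers close. It gives the time, the measured TCP pose, the force and the opening at its end, in the units of the state.
- r.get_obs(): the state, without advancing time (a new reading comes with each control period).
- grab_frame(name): name is "side" or "top" or "wrist"; returns a dict with "color" (480x640x3 uint8, blue, green, red), "depth" (480x640 float32, m along the optical axis (not along the pixel's ray), 0 where there is no reading), "K" (3x3 intrinsics, pixels), "k1" (the pictures are not rectified: a ray, as slopes to the right and down, at radius r is drawn at 1 + k1 r^2 times it, then the intrinsics apply), "T" (4x4, takes a point from camera to world coordinates). Camera axes: x right, y up, looking along -z (the intrinsics and any distortion apply to the point x, -y, -z); pixel columns grow to the right and rows downward; lengths in m; the calibration is good to about 2 mm. A picture is of the moment at which its call begins.
- r.hand_in(): hands the job in, once; it reports no verdict.
The state is a dict: "clock": time; "joints": joint angles; "qvel": joint speeds; "tau": joint torques, N m; "tcp_pos": TCP position; "orientation": TCP orientation; "contact_force": force on the tool from outside, world axes, zero at the start; "moment": the same for the moment, N m; "grip_width": finger opening in m.
Only numpy, scipy, OpenCV 4.12 (cv2) and the standard library are available. Lean on these libraries where they do the work, as an engineer would, in place of code of your own. Each camera call takes 0.05 s, during which the arm holds its last target.

## Working session

There is one attempt and no reset: what is moved stays moved. The work goes in short steps, Python scripts to look and compute and a tool call to move; the robot and the scene stay as the last step left them, time stands still between calls to the robot, and variables do not carry over. Pictures are saved under pics/ and viewed, and the job is handed in when it is done.

Besides the shell and the picture viewer there is one more tool, called after "Emit:" by a JSON object that holds its "method" and its "body", one argument or row to a line. play_rows: Moves the arm, as the interface text tells. Its arguments: {"type":"object","properties":{"increments":{"type":"array","items":{"type":"array","items":{"type":"number"}}},"force":{"type":"number"}},"required":["increments"]}

```bash
mkdir -p pics; ls; python3 - <<'E'
from bench import r, grab_frame
import cv2,numpy as np
o=r.get_obs()
print(o, r.grip_depth)
for n in ["side","top","wrist"]:
    f=grab_frame(n); cv2.imwrite(f"pics/{n}0.png",f["color"]); np.savez(f"{n}0.npz",**f); print(n,f["K"],f["k1"],f["T"].round(3))
E
```

```text
pics
{'clock': 0.0, 'joints': array([-1.44612431,  0.47779664,  0.02232457,  1.55648734, -0.01152017,
        1.10927053, -0.08311959]), 'qvel': array([ 6.01530209e-04, -9.85647587e-05, -2.34371678e-03,  8.68661328e-04,
       -1.92733529e-03,  7.96340980e-04,  1.24161623e-04]), 'tau': array([ 1.16585703e-03, -5.96456087e+01,  1.60751615e+00, -2.81200129e+01,
        1.24338051e-02,  9.18196019e-03,  1.05726917e-05]), 'tcp_pos': array([0.15555849, 0.65615592, 0.20121262]), 'orientation': array([-3.64791019e-01, -3.12023795e+00,  2.87667670e-03]), 'contact_force': array([ 0.84309622, -0.51148514, -0.17338492]), 'moment': array([-0.05753115, -0.02278694,  0.02089451]), 'grip_width': 0.08530241784128384} 0.0187
side [[499.05083773   0.         310.04143724]
 [  0.         499.05083773 230.03601608]
 [  0.           0.           1.        ]] -0.13464905960564263 [[-0.293  0.72  -0.629 -0.392]
 [-0.956 -0.226  0.187  0.428]
 [-0.007  0.656  0.755  1.202]
 [ 0.     0.     0.     1.   ]]
top [[441.63392928   0.         313.45525953]
 [  0.         441.63392928 235.63401566]
 [  0.           0.           1.        ]] 0.004667348868216516 [[-0.02   0.996 -0.09   0.474]
 [-1.    -0.021 -0.008  0.141]
 [-0.01   0.09   0.996  1.2  ]
 [ 0.     0.     0.     1.   ]]
wrist [[357.92451776   0.         319.53565354]
 [  0.         357.92451776 240.37153785]
 [  0.           0.           1.        ]] 0.0027858774460503867 [[ 0.229 -0.931 -0.283  0.083]
 [ 0.973  0.219  0.067  0.673]
 [-0.001 -0.29   0.957  0.373]
 [ 0.     0.     0.     1.   ]]
```

View pics/top0.png

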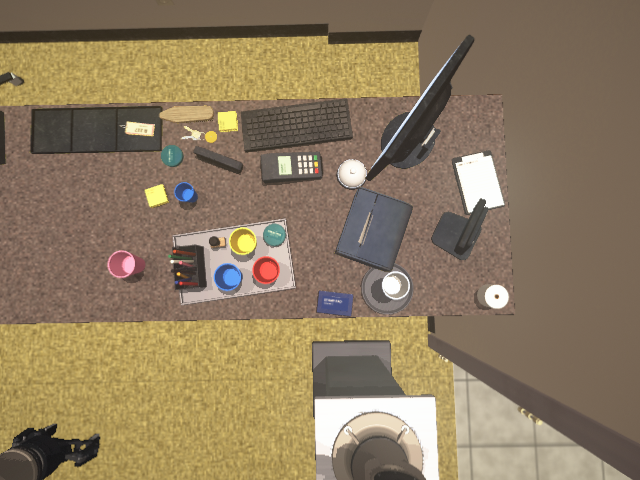

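View pics/side0.png

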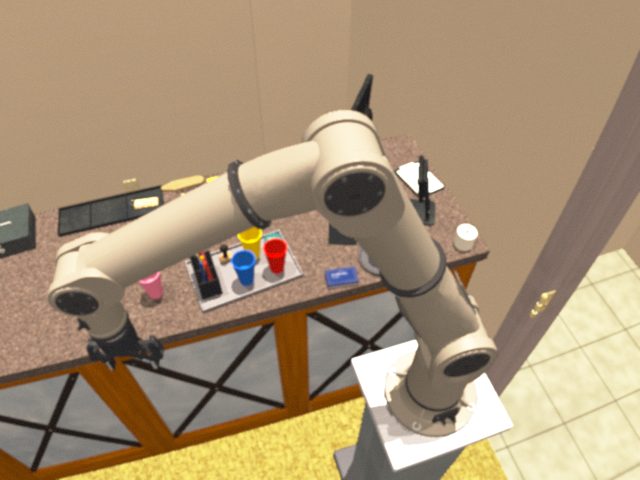

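View pics/wrist0.png

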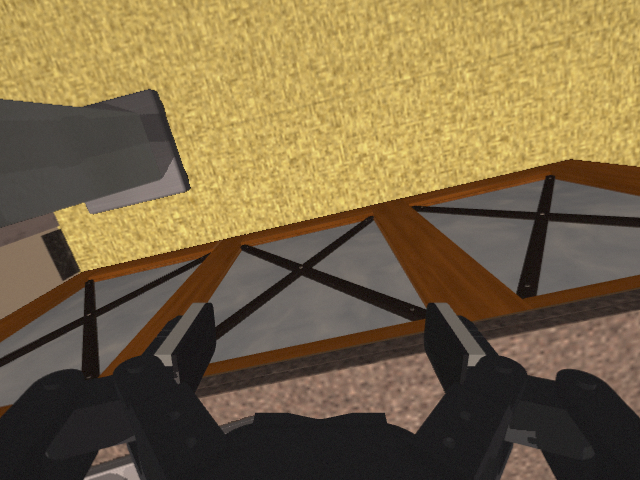

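The top view shows the white cup at (396,285) in the dish, blue at (228,277), yellow at (243,241) and red at (266,270) in the tray. The pen box is left of blue, the stamp is at (215,241) and the tin at (275,234). The pink cup and the small blue cup at (185,192) are decoys. Next I measure the rim centres.

```bash
cat > h.py <<'E'
import numpy as np,cv2
def rays(f,uv):
    K=f["K"];k1=float(f["k1"])
    p=(np.asarray(uv,float)-[K[0,2],K[1,2]])/[K[0,0],K[1,1]]
    q=p.copy()
    for _ in range(15): q=p/(1+k1*(q**2).sum(1,keepdims=True))
    d=np.c_[q[:,0],-q[:,1],-np.ones(len(q))]
    return d@f["T"][:3,:3].T, f["T"][:3,3]
def onplane(f,uv,z):
    d,o=rays(f,uv); return o+d*((z-o[2])/d[:,2])[:,None]
def cloud(f):
    v,u=np.mgrid[:480,:640]; uv=np.c_[u.ravel(),v.ravel()]
    d,o=rays(f,uv); return (o+d*f["depth"].ravel()[:,None]).reshape(480,640,3)
def mask(f,c):
    h=cv2.cvtColor(f["color"],cv2.COLOR_BGR2HSV); H,S,V=h[...,0],h[...,1].astype(int),h[...,2]
    if c=='blue': return (H>95)&(H<120)&(S>150)&(V>90)
    if c=='yellow': return (H>22)&(H<35)&(S>150)&(V>120)
    if c=='red': return ((H<6)|(H>174))&(S>190)&(V>80)
    if c=='white': return (S<50)&(V>120)
def circ(P):
    A=np.c_[2*P[:,:2],np.ones(len(P))]
    s=np.linalg.lstsq(A,(P[:,:2]**2).sum(1),rcond=None)[0]
    return s[:2],np.sqrt(s[2]+s[0]**2+s[1]**2)
def rim(f,c,box,z,verbose=True):
    m=mask(f,c); b=np.zeros((480,640),bool); u0,v0,u1,v1=box; b[v0:v1,u0:u1]=1; m&=b
    X=cloud(f); m2=m&(abs(X[...,2]-z)<.008)
    v,u=np.nonzero(m2); 
    P=onplane(f,np.c_[u,v],z)
    cen,rad=circ(P)
    for _ in range(3):
        d=np.hypot(*(P[:,:2]-cen).T); k=abs(d-rad)<.005; cen,rad=circ(P[k])
    if verbose: print(c,len(P),k.sum(),cen.round(4),'r',rad.round(4),'depthz',np.median(X[m2][:,2]).round(4))
    return cen
E
python3 - <<'E'
import numpy as np,cv2
from h import *
f=dict(np.load("top0.npz"))
for c,b in dict(white=(375,265,420,305),blue=(208,258,248,298),yellow=(225,222,262,262),red=(248,252,285,290)).items():
    rim(f,c,b,.105)
    m=mask(f,c)[b[1]:b[3],b[0]:b[2]]; X=cloud(f)[b[1]:b[3],b[0]:b[2]][m]; print(np.percentile(X[:,2],[1,50,90,99]).round(3))
X=cloud(f)
for n,(u,v) in dict(pen=(190,265),stamp=(215,242),tin=(275,235),ink=(335,303),counter=(320,260),dish=(370,295),roll=(491,297),comp=(380,230),mon=(470,45)).items(): print(n,X[v,u].round(3))
im=cv2.resize(f["color"][205:325,160:430],None,fx=2.96,fy=2.96,interpolation=cv2.INTER_CUBIC);cv2.imwrite("pics/z0.png",im)
E
```

```text
white 145 145 [ 0.4476 -0.0482] r 0.0318 depthz 0.1047
[0.001 0.047 0.103 0.108]
blue 59 59 [0.4762 0.3661] r 0.0318 depthz 0.1042
[0.042 0.048 0.104 0.108]
yellow 47 47 [0.5638 0.3274] r 0.0311 depthz 0.1039
[0.043 0.057 0.106 0.109]
red 0 0 [0. 0.] r 0.0 depthz nan
  return _methods._mean(a, axis=axis, dtype=dtype,
  ret = ret.dtype.type(ret / rcount)
Traceback (most recent call last):
IndexError: index -1 is out of bounds for axis 0 with size 0
```

```bash
cat >> h.py <<'E'
def rimz(f,box,z,tol=.008):
    X=cloud(f); u0,v0,u1,v1=box; b=np.zeros((480,640),bool); b[v0:v1,u0:u1]=1
    m=b&(abs(X[...,2]-z)<tol); v,u=np.nonzero(m); P=onplane(f,np.c_[u,v],z)
    if len(P)<8: print('few',len(P)); return None
    cen,rad=circ(P)
    for _ in range(3):
        d=np.hypot(*(P[:,:2]-cen).T); k=abs(d-rad)<.004; cen,rad=circ(P[k])
    a=np.degrees(np.arctan2(*(P[k][:,:2]-cen).T[::-1])); 
    print(len(P),k.sum(),cen.round(4),'r',rad.round(4),'z',np.median(X[m][:,2]).round(4),'sectors',np.histogram(a,6,(-180,180))[0])
    return cen
E
python3 - <<'E'
import numpy as np,cv2
from h import *
f=dict(np.load("top0.npz"))
hsv=cv2.cvtColor(f["color"],cv2.COLOR_BGR2HSV); print(hsv[270,266],hsv[277,228],hsv[241,243])
for c,b in dict(white=(375,265,420,305),blue=(208,258,248,298),yellow=(225,222,262,262),red=(248,252,285,290)).items():
    print(c); rimz(f,b,.105)
X=cloud(f)
for n,(u,v) in dict(pen=(190,265),stamp=(215,242),tin=(275,235),ink=(335,303),counter=(320,260),dish=(370,295),roll=(491,297),comp=(380,230),mon=(470,45)).items(): print(n,X[v,u].round(3))
im=cv2.resize(f["color"][205:325,160:430],None,fx=2.96,fy=2.96,interpolation=cv2.INTER_CUBIC);cv2.imwrite("pics/z0.png",im)
# pen box extents
m=(X[...,2]>.05)&(X[...,2]<.2)&(X[...,1]>.4)&(X[...,1]<.56)&(X[...,0]>.4)&(X[...,0]<.65);Q=X[m];print('box',Q.min(0).round(3),Q.max(0).round(3)); print(cv2.minAreaRect(Q[:,:2].astype(np.float32)))
# dish: dark pixels circle
m=(abs(X[...,2]-.012)<.006);
E
```

```text
[  2 168 253] [107 154 247] [ 30 143 254]
white
157 145 [ 0.4476 -0.0482] r 0.0318 z 0.1047 sectors [30 32 27 18 17 21]
blue
143 143 [0.4762 0.3655] r 0.0318 z 0.104 sectors [19 17 19 29 32 27]
yellow
152 136 [0.5642 0.3274] r 0.0319 z 0.1046 sectors [17 15 21 29 30 24]
red
143 141 [0.4914 0.2699] r 0.0319 z 0.1044 sectors [22 19 21 27 27 25]
pen [0.507 0.468 0.07 ]
stamp [0.565 0.404 0.069]
tin [0.584 0.253 0.03 ]
ink [0.4   0.098 0.017]
counter [ 0.516  0.135 -0.003]
dish [0.419 0.003 0.008]
roll [ 0.411 -0.298  0.061]
comp [ 0.581 -0.011  0.133]
mon [ 0.963 -0.197  0.282]
box [0.447 0.4   0.05 ] [0.581 0.512 0.15 ]
((0.5140078067779541, 0.45349210500717163), (0.12800933420658112, 0.11515706777572632), 4.546764373779297)
```

```bash
sleep 1
```

```text
(no output)
```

View pics/z0.png

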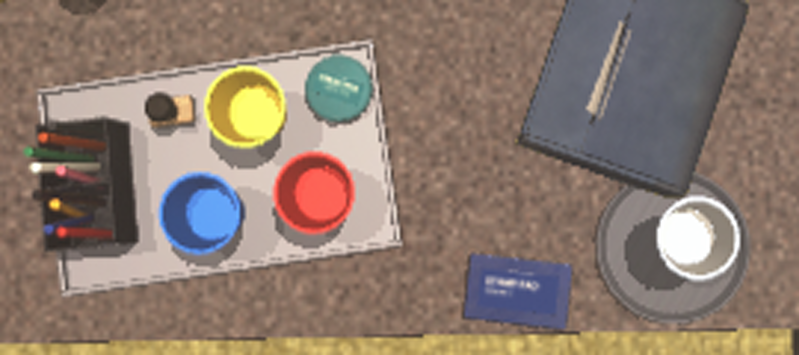

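```bash
python3 - <<'E'
import numpy as np,cv2
from h import *
from scipy.spatial.transform import Rotation as R
f=dict(np.load("top0.npz")); X=cloud(f)
print(R.from_rotvec([-.3648,-3.1202,.0029]).as_matrix().round(3))
def ext(n,x0,x1,y0,y1,z0,z1):
    m=(X[...,0]>x0)&(X[...,0]<x1)&(X[...,1]>y0)&(X[...,1]<y1)&(X[...,2]>z0)&(X[...,2]<z1);Q=X[m]
    print(n,len(Q),Q.min(0).round(3),Q.max(0).round(3))
ext('pens',.4,.65,.42,.56,.09,.2)
ext('pensall',.4,.65,.42,.56,.03,.2)
ext('binder',.45,.75,-.12,.12,.03,.3)
ext('binder near',.45,.56,-.12,.12,.03,.3)
for z in(.03,.06,.1,.13,.16):ext(f'b>{z}',.48,.75,-.12,.12,z,.3) if ((X[...,2]>z)&(X[...,0]>.48)&(X[...,0]<.75)&(abs(X[...,1])<.12)).any() else None
m=(X[...,2]>.03)&(X[...,0]>.35)&(X[...,0]<.8)&(abs(X[...,1])<.2);
print('front edge'); 
# dish circle from dark-grey mask boundary
g=f["color"].astype(int); sub=g[255:320,355:425]; 
s=cv2.cvtColor(f["color"],cv2.COLOR_BGR2HSV)
mm=((X[...,2]>.006)&(X[...,2]<.02)&(X[...,0]<.52)&(X[...,0]>.33)&(X[...,1]<.06)&(X[...,1]>-.15))
P=X[mm]; print(len(P),P.min(0).round(3),P.max(0).round(3)); print(cv2.minEnclosingCircle(P[:,:2].astype(np.float32)))
print(X[225:262:6,375:400:6,2].round(2))
E
```

```text
[[-0.973  0.231 -0.   ]
 [ 0.231  0.973 -0.002]
 [-0.    -0.002 -1.   ]]
pens 307 [0.459 0.461 0.09 ] [0.554 0.5   0.15 ]
pensall 999 [0.446 0.421 0.03 ] [0.571 0.512 0.15 ]
binder 5252 [ 0.45  -0.097  0.03 ] [0.75  0.097 0.296]
binder near 1767 [ 0.45  -0.082  0.032] [0.56  0.097 0.16 ]
b>0.03 4989 [ 0.481 -0.097  0.03 ] [0.75  0.097 0.296]
b>0.06 4686 [ 0.481 -0.097  0.061] [0.75  0.097 0.296]
b>0.1 4562 [ 0.481 -0.097  0.1  ] [0.75  0.096 0.296]
b>0.13 2521 [ 0.491 -0.08   0.13 ] [0.75  0.094 0.296]
b>0.16 386 [ 0.558 -0.063  0.16 ] [0.75  0.043 0.296]
front edge
848 [ 0.368 -0.148  0.006] [0.516 0.06  0.02 ]
((0.4393758475780487, -0.04241551086306572), 0.12373371422290802)
[[ 0.13  0.13  0.13  0.13  0.13]
 [ 1.2   0.13  0.13  0.13  0.12]
 [ 0.13  0.13  0.13  0.13  0.12]
 [ 0.13  0.13  0.13  0.13  0.12]
 [ 0.13  0.13  0.13  0.13  0.  ]
 [ 0.13  0.13  0.13  0.12 -0.  ]
 [ 0.13  0.13  0.13  0.11  0.  ]]
```

```bash
python3 - <<'E'
import numpy as np
from h import *
f=dict(np.load("top0.npz")); X=cloud(f)
w=np.array([.4476,-.0482])
d=X[...,:2]-w; r=np.hypot(d[...,0],d[...,1]); a=np.degrees(np.arctan2(d[...,1],d[...,0]))
m=(X[...,2]>.05)&(r>.037)&(r<.12)
for k in range(-180,180,15):
    q=m&(a>=k)&(a<k+15)
    if q.any(): print(k,q.sum(),'rmin',r[q].min().round(3),'zmax',X[...,2][q].max().round(3), X[q][np.argmin(r[q])].round(3))
# dish rim: use pixels on plane .012 at edges of dark region
for uv in [(361,289),(387,314),(412,291)]: print(onplane(f,[uv],.012).round(3))
E
```

```text
-15 97 rmin 0.061 zmax 0.131 [ 0.508 -0.049  0.109]
0 259 rmin 0.039 zmax 0.135 [ 0.486 -0.042  0.103]
15 285 rmin 0.038 zmax 0.136 [ 0.484 -0.038  0.111]
30 275 rmin 0.045 zmax 0.136 [ 0.486 -0.025  0.119]
45 142 rmin 0.069 zmax 0.137 [0.495 0.001 0.077]
[[0.436 0.027 0.012]]
[[ 0.369 -0.04   0.012]]
[[ 0.428 -0.108  0.012]]
```

```bash
cat > plan.py <<'E'
import sys,numpy as np
from bench import r
from scipy.spatial.transform import Rotation as R
def plan(x,y,z,th,step=40,nmax=5):
    o=r.get_obs(); p=np.array(o["tcp_pos"]); M=R.from_rotvec(o["orientation"])
    t=np.radians(th); c,s=np.cos(t),np.sin(t)
    G=R.from_matrix(np.array([[-s,c,0],[c,s,0],[0,0,-1]]))
    d=np.array([x,y,z])-p; rv=(M.inv()*G).as_rotvec()
    n=max(1,int(np.ceil(max(np.linalg.norm(d)*1000/step,np.linalg.norm(rv)/.14))))
    cur=M; jaw=np.degrees(np.arctan2(*M.as_matrix()[1::-1,1]))
    print('clk',round(o["clock"],2),'p',p.round(4),'jaw',jaw.round(1),'tilt',M.as_matrix()[:2,2].round(4),'F',np.round(o["contact_force"],1),'w',round(o["grip_width"],4),'j7',round(o["joints"][6],2),'rows',n)
    for i in range(min(n,nmax)):
        print([round(float(v),1) for v in cur.inv().apply(d/n*1000)]+[round(float(v),3) for v in rv/n])
        cur=cur*R.from_rotvec(rv/n)
if __name__=="__main__": plan(*map(float,sys.argv[1:5]),*(map(float,sys.argv[5:6])))
E
python3 plan.py .476 .366 .26 0
```

```text
clk 0.15 p [0.1556 0.6563 0.2014] jaw 76.7 tilt [-0.0002 -0.0014] F [-0.1 -0.1  0.5] w 0.0854 j7 -0.08 rows 11
[-34.4, -19.0, -5.3, -0.0, 0.0, 0.122]
[-36.5, -14.7, -5.3, -0.0, 0.0, 0.122]
[-38.0, -10.1, -5.3, -0.0, 0.0, 0.122]
[-38.9, -5.4, -5.3, -0.0, 0.0, 0.122]
[-39.3, -0.7, -5.3, -0.0, 0.0, 0.122]
```

Emit:
{"method": "play_rows", "body": {
  "increments": [
    [-34,-19,-10,0,0,0.12,0],
    [-36,-15,-10,0,0,0.12,0],
    [-38,-10,-10,0,0,0.12,0],
    [-39,-5,-5,0,0,0.12,0],
    [-39,-1,-5,0,0,0.12,0]
  ]
}}

```text
clock: 0.65
tcp_pos: [0.2963, 0.5235, 0.2389]
orientation: [-1.281, -2.865, 0.01]
contact_force: [0.2, -0.1, 0.7]
grip_width: 0.0857
```

```bash
python3 plan.py .476 .366 .25 0
```

```text
clk 0.65 p [0.2963 0.5235 0.2389] jaw 41.8 tilt [-0.0059 -0.0045] F [ 0.2 -0.1  0.7] w 0.0857 j7 -0.36 rows 6
[-39.5, 4.8, -1.9, -0.001, 0.0, 0.122]
[-38.7, 9.6, -1.9, -0.001, 0.0, 0.122]
[-37.2, 14.2, -1.9, -0.001, 0.0, 0.122]
[-35.2, 18.6, -1.9, -0.001, 0.0, 0.122]
[-32.7, 22.7, -1.9, -0.001, 0.0, 0.122]
```

Emit:
{"method": "play_rows", "body": {
  "increments": [
    [-39,5,-2,0,0,0.12,0],
    [-39,10,-2,0,0,0.12,0],
    [-37,14,-2,0,0,0.12,0],
    [-35,19,-2,0,0,0.12,0],
    [-33,23,-2,0,0,0.12,0]
  ]
}}

```text
clock: 1.15
tcp_pos: [0.4505, 0.3856, 0.2491]
orientation: [-2.1, -2.333, 0.011]
contact_force: [0.0, 0.1, -0.8]
grip_width: 0.0854
```

```bash
python3 plan.py .476 .366 .23 0
```

```text
clk 1.15 p [0.4505 0.3856 0.2491] jaw 6.0 tilt [-0.0066 -0.0038] F [ 0.   0.1 -0.8] w 0.0854 j7 -0.58 rows 1
[-22.1, 23.5, 19.0, -0.007, 0.003, 0.105]
```

Emit:
{"method": "play_rows", "body": {
  "increments": [
    [-22,24,19,-0.007,0.003,0.1,0],
    [0,0,0,0,0,0,0]
  ]
}}

```text
clock: 1.35
tcp_pos: [0.4825, 0.359, 0.2303]
orientation: [2.232, 2.205, 0.002]
contact_force: [-0.2, -0.3, 0.7]
grip_width: 0.0853
```

```bash
python3 - <<'E'
from bench import grab_frame
import cv2,numpy as np
f=grab_frame("wrist"); cv2.imwrite("pics/w1.png",f["color"]); np.savez("w1.npz",**f)
E
python3 plan.py .476 .366 .072 0
```

```text
clk 1.4 p [0.4816 0.3615 0.2316] jaw -0.4 tilt [0.0041 0.0005] F [0.9 0.4 0.3] w 0.0855 j7 -0.61 rows 4
[1.1, -1.6, 39.9, 0.001, -0.0, -0.002]
[1.1, -1.5, 39.9, 0.001, -0.0, -0.002]
[1.1, -1.5, 39.9, 0.001, -0.0, -0.002]
[1.1, -1.4, 39.9, 0.001, -0.0, -0.002]
```

View pics/w1.png

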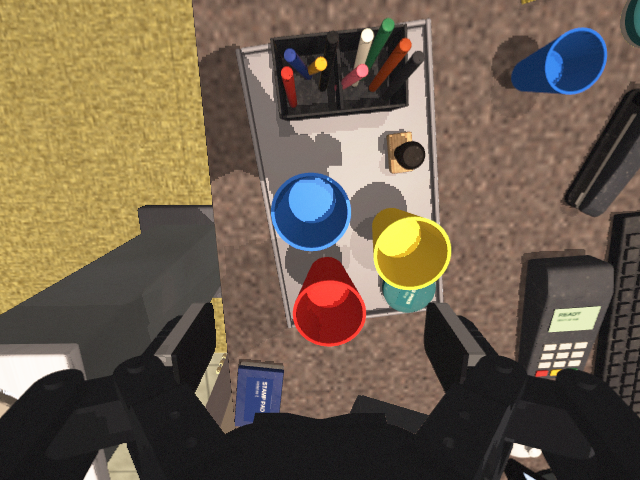

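The wrist view shows blue at (311,211), red at (330,310) and yellow at (412,250), with fingertips at about (190,340) and (450,340). I check the rims from this view as well.

```bash
python3 - <<'E'
import numpy as np
from h import *
f=dict(np.load("w1.npz"))
for c,b in dict(blue=(268,168,356,255),yellow=(365,200,460,295),red=(290,270,370,350)).items(): print(c); rimz(f,b,.105,.006)
E
```

```text
blue
1157 1157 [0.4748 0.3679] r 0.0318 z 0.1045 sectors [221 227 207 169 153 180]
yellow
1140 1138 [0.5622 0.33  ] r 0.0318 z 0.1043 sectors [153 225 251 188 161 160]
red
1046 1044 [0.49   0.2729] r 0.0318 z 0.1041 sectors [185 224 192 137 170 136]
```

```bash
python3 - <<'E'
import numpy as np
from h import *
from bench import r
f=dict(np.load("w1.npz"));X=cloud(f)
o=r.get_obs();print(o["tcp_pos"])
m=f["depth"]<.3
for b in [(140,290,220,400),(420,290,500,400)]:
    Q=X[b[1]:b[3],b[0]:b[2]][(f["depth"]>0.02)[b[1]:b[3],b[0]:b[2]]&m[b[1]:b[3],b[0]:b[2]]]
    Q=Q[Q[:,2]>.18]
    print(len(Q),'zmin',np.percentile(Q[:,2],[0,1,5]).round(4),'x',Q[Q[:,2]<Q[:,2].min()+.01][:,0].min().round(4),Q[Q[:,2]<Q[:,2].min()+.01][:,0].max().round(4),'y',Q[Q[:,2]<Q[:,2].min()+.01][:,1].min().round(4),Q[Q[:,2]<Q[:,2].min()+.01][:,1].max().round(4))
E
```

```text
[0.48157082 0.36154198 0.23159036]
5395 zmin [0.2707 0.2739 0.2781] x 0.4265 0.4396 y 0.3482 0.371
5401 zmin [0.2712 0.2743 0.2784] x 0.5239 0.5371 y 0.3468 0.37
```

```bash
python3 - <<'E'
import numpy as np
from h import *
f=dict(np.load("w1.npz"));X=cloud(f)
print(f["T"].round(3))
for v in range(295,400,8): print(v,[ (X[v,u].round(3).tolist(),f["depth"][v,u].round(3)) for u in (165,185,208)])
E
```

```text
[[ 1.     0.011  0.     0.482]
 [-0.011  0.956  0.292  0.433]
 [ 0.003 -0.292  0.956  0.402]
 [ 0.     0.     0.     1.   ]]
295 [([0.108, 0.06, -0.386], np.float32(0.862)), ([0.109, 0.004, -0.501], np.float32(0.989)), ([0.109, -0.084, -0.686], np.float32(1.191))]
303 [([0.109, 0.042, -0.378], np.float32(0.86)), ([0.109, -0.016, -0.493], np.float32(0.987)), ([0.439, 0.37, 0.275], np.float32(0.139))]
311 [([0.109, 0.024, -0.373], np.float32(0.86)), ([0.109, -0.037, -0.485], np.float32(0.986)), ([0.439, 0.368, 0.278], np.float32(0.137))]
319 [([0.109, 0.006, -0.366], np.float32(0.859)), ([0.434, 0.37, 0.288], np.float32(0.127)), ([0.439, 0.365, 0.279], np.float32(0.137))]
327 [([0.426, 0.366, 0.287], np.float32(0.13)), ([0.436, 0.37, 0.293], np.float32(0.122)), ([0.439, 0.362, 0.279], np.float32(0.138))]
335 [([0.429, 0.367, 0.293], np.float32(0.123)), ([0.438, 0.371, 0.299], np.float32(0.116)), ([0.439, 0.359, 0.28], np.float32(0.138))]
343 [([0.433, 0.37, 0.304], np.float32(0.112)), ([0.439, 0.369, 0.302], np.float32(0.114)), ([0.439, 0.356, 0.282], np.float32(0.137))]
351 [([0.435, 
[... 247 characters left out ...]
(0.137))]
367 [([0.439, 0.371, 0.317], np.float32(0.099)), ([0.439, 0.362, 0.305], np.float32(0.114)), ([-0.018, -0.561, -0.953], np.float32(1.586))]
375 [([0.44, 0.371, 0.32], np.float32(0.096)), ([0.439, 0.36, 0.305], np.float32(0.114)), ([-0.023, -0.604, -0.955], np.float32(1.601))]
383 [([0.442, 0.371, 0.323], np.float32(0.093)), ([0.45, 0.376, 0.33], np.float32(0.086)), ([-0.025, -0.641, -0.948], np.float32(1.605))]
391 [([0.446, 0.376, 0.332], np.float32(0.083)), ([0.451, 0.376, 0.332], np.float32(0.083)), ([-0.032, -0.69, -0.955], np.float32(1.625))]
399 [([0.482, 0.433, 0.402], np.float32(0.0)), ([0.451, 0.376, 0.335], np.float32(0.081)), ([0.119, -0.383, -0.548], np.float32(1.147))]
```

```bash
python3 - <<'E'
import numpy as np,cv2
from h import *
from bench import grab_frame
f=grab_frame("side"); cv2.imwrite("pics/s1.png",f["color"]); np.savez("s1.npz",**f)
X=cloud(f)
m=(np.hypot(X[...,0]-.4816,X[...,1]-.3615)<.09)&(X[...,2]>.15)&(X[...,2]<.4)
v,u=np.nonzero(m); print(len(v)); 
if len(v):
    print(u.min(),u.max(),v.min(),v.max()); Q=X[m]; print(np.percentile(Q[:,2],[0,1,2,5,20]).round(3)); k=np.argsort(Q[:,2])[:12]; print(np.c_[Q[k].round(3),u[k],v[k]])
E
```

```text
569
216 247 180 231
[0.272 0.278 0.281 0.289 0.33 ]
[[  0.433   0.369   0.272 238.    231.   ]
 [  0.431   0.356   0.274 243.    230.   ]
 [  0.434   0.368   0.274 238.    230.   ]
 [  0.435   0.353   0.276 244.    228.   ]
 [  0.432   0.371   0.277 237.    230.   ]
 [  0.429   0.351   0.278 245.    229.   ]
 [  0.435   0.37    0.278 237.    229.   ]
 [  0.524   0.368   0.278 231.    204.   ]
 [  0.438   0.372   0.279 236.    228.   ]
 [  0.427   0.359   0.28  242.    230.   ]
 [  0.431   0.35    0.28  245.    228.   ]
 [  0.432   0.368   0.281 238.    229.   ]]
```

View pics/s1.png

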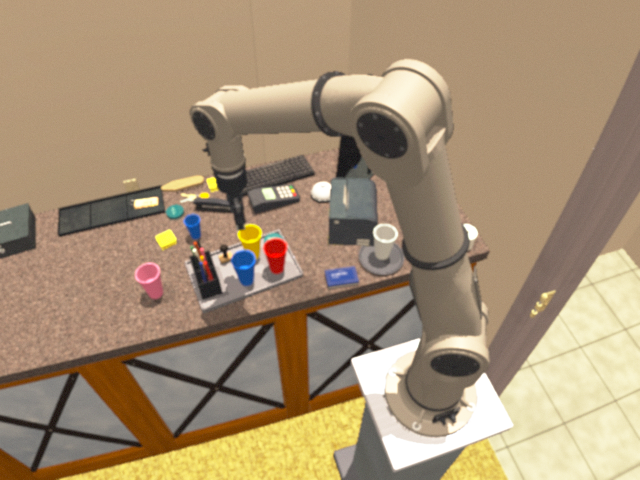

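The side and wrist cameras both put the open fingertips at z≈0.272, while the reported TCP is at 0.2316. That is 40 mm, against the 13 mm the notes account for. I'll go by the observed tips and descend in stages.

Emit:
{"method": "play_rows", "body": {
  "increments": [
    [3,-3,40,0,0,0,0],
    [2,-3,40,0,0,0,0],
    [0,0,30,0,0,0,0],
    [0,0,0,0,0,0,0]
  ]
}}

```text
clock: 1.85
tcp_pos: [0.4711, 0.3781, 0.1217]
orientation: [-2.206, -2.231, -0.017]
contact_force: [-1.1, 0.3, -0.0]
grip_width: 0.0851
```

```bash
cat > tips.py <<'E'
import numpy as np,cv2,sys
from h import *
from bench import r,grab_frame
n=sys.argv[1]
f=grab_frame("wrist"); cv2.imwrite(f"pics/{n}.png",f["color"]); np.savez(f"{n}.npz",**f)
o=r.get_obs(); X=cloud(f); print('tcp',o["tcp_pos"].round(4),'w',round(o["grip_width"],4),'F',np.round(o["contact_force"],1))
for b in [(140,280,280,400),(360,280,500,400)]:
    S=X[b[1]:b[3],b[0]:b[2]];D=f["depth"][b[1]:b[3],b[0]:b[2]]
    C=f["color"][b[1]:b[3],b[0]:b[2]].max(-1)
    Q=S[(D>.02)&(D<.16)&(C<200)]
    lo=Q[Q[:,2]<np.percentile(Q[:,2],1)+.006]
    print('tip z',np.percentile(Q[:,2],[0,1]).round(4),'x',lo[:,0].min().round(4),lo[:,0].max().round(4),'y',lo[:,1].min().round(4),lo[:,1].max().round(4))
E
python3 tips.py w2; python3 plan.py .4755 .3665 .04 0
```

```text
tcp [0.4722 0.3792 0.1239] w 0.0855 F [-0.1  0.4 -0.3]
tip z [0.1631 0.1652] x 0.4159 0.4281 y 0.3661 0.3885
tip z [0.1635 0.1657] x 0.5124 0.5241 y 0.3665 0.3894
clk 1.9 p [0.4722 0.3792 0.1239] jaw 0.6 tilt [0.007  0.0125] F [-0.1  0.4 -0.3] w 0.0855 j7 -0.57 rows 3
[-4.6, 0.9, 27.9, 0.002, -0.004, 0.004]
[-4.5, 0.9, 27.9, 0.002, -0.004, 0.004]
[-4.3, 1.0, 28.0, 0.002, -0.004, 0.004]
```

View pics/w2.png

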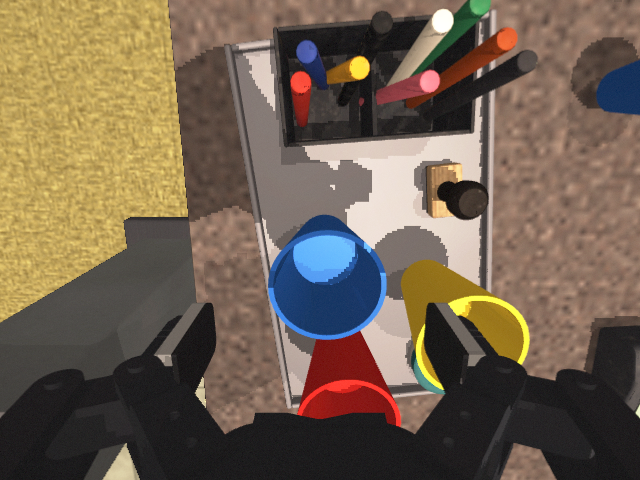

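```bash
python3 - <<'E'
import numpy as np
from h import *
f=dict(np.load("w2.npz"))
rimz(f,(255,215,400,350),.105,.006)
E
```

```text
2674 2671 [0.4748 0.3684] r 0.0316 z 0.1043 sectors [496 562 519 362 387 345]
```

Emit:
{"method": "play_rows", "body": {
  "increments": [
    [-9,5,0,0.006,-0.012,0.01,0],
    [0,0,15,0,0,0,0],
    [0,0,15,0,0,0,0],
    [0,0,0,0,0,0,0]
  ]
}}

```text
clock: 2.3
tcp_pos: [0.4799, 0.3736, 0.0975]
orientation: [-2.217, -2.225, -0.015]
contact_force: [-0.6, -0.2, 0.4]
grip_width: 0.0856
```

```bash
python3 plan.py .4768 .3702 .04 0
```

```text
clk 2.3 p [0.4799 0.3736 0.0975] jaw 0.2 tilt [0.0065 0.0066] F [-0.6 -0.2  0.4] w 0.0856 j7 -0.55 rows 2
[-1.9, -1.7, 28.7, 0.003, -0.003, 0.002]
[-1.8, -1.6, 28.7, 0.003, -0.003, 0.002]
```

Emit:
{"method": "play_rows", "body": {
  "increments": [
    [-3,-3,10,0.006,-0.006,0,0],
    [0,0,18,0,0,0,0],
    [0,0,18,0,0,0,0],
    [0,0,0,0,0,0,0]
  ]
}}

```text
clock: 2.7
tcp_pos: [0.4769, 0.3704, 0.0495]
orientation: [-2.218, -2.225, -0.001]
contact_force: [-0.1, 0.3, 0.1]
grip_width: 0.0853
```

```bash
python3 plan.py .4768 .3702 .04 0; python3 tips.py w3
```

```text
clk 2.7 p [0.4769 0.3704 0.0495] jaw 0.2 tilt [0.0002 0.0008] F [-0.1  0.3  0.1] w 0.0853 j7 -0.53 rows 1
[-0.2, -0.1, 9.5, 0.0, -0.001, 0.003]
tcp [0.4777 0.3709 0.0507] w 0.0853 F [ 0.4 -0.2  0.3]
tip z [0.0751 0.0806] x 0.4463 0.4585 y 0.343 0.3867
tip z [0.0755 0.0805] x 0.4942 0.5563 y 0.3465 0.3789
```

View pics/w3.png

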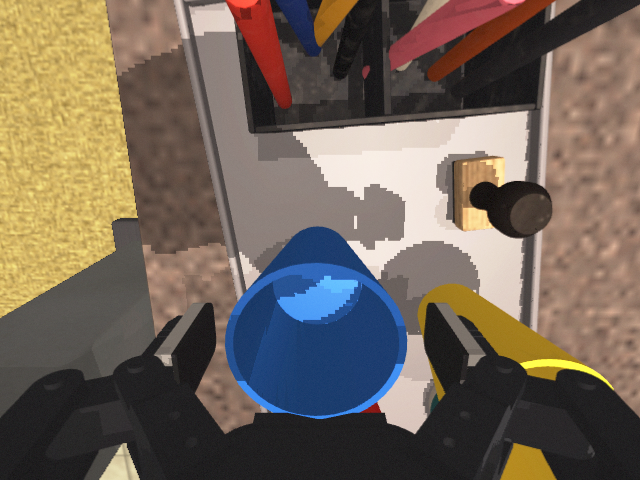

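Blue's rim is centred at (316,340) between the pads at about x=190 and x=450, with nothing else inside the jaws. I go 10 mm lower and close.

Emit:
{"method": "play_rows", "body": {
  "increments": [
    [0,0,10,0,0,0,0],
    [0,0,0,0,0,0,60],
    [0,0,0,0,0,0,255],
    [0,0,0,0,0,0,255],
    [0,0,0,0,0,0,255]
  ],
  "force": 40
}}

```text
clock: 3.25
tcp_pos: [0.4795, 0.3727, 0.0436]
orientation: [-2.218, -2.224, -0.012]
contact_force: [-0.2, 0.4, -1.3]
grip_width: 0.0658
```

```bash
python3 plan.py .4768 .3702 .30 0; python3 tips.py w4
```

```text
clk 3.25 p [0.4795 0.3727 0.0436] jaw 0.2 tilt [0.0048 0.0059] F [-0.2  0.4 -1.3] w 0.0658 j7 -0.52 rows 7
[-0.1, -0.2, -36.6, 0.001, -0.001, 0.0]
[-0.2, -0.2, -36.6, 0.001, -0.001, 0.0]
[-0.2, -0.3, -36.6, 0.001, -0.001, 0.0]
[-0.2, -0.3, -36.6, 0.001, -0.001, 0.0]
[-0.3, -0.3, -36.6, 0.001, -0.001, 0.0]
tcp [0.4795 0.3727 0.0435] w 0.066 F [ 0.3 -0.8 -1.2]
tip z [0.0705 0.0762] x 0.4401 0.4611 y 0.3456 0.3886
tip z [0.0696 0.0754] x 0.4966 0.5589 y 0.3471 0.3826
```

View pics/w4.png

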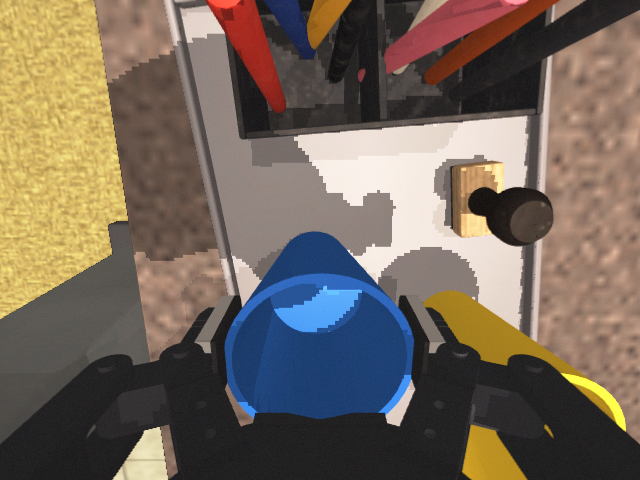

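Emit:
{"method": "play_rows", "body": {
  "increments": [
    [0,0,-10,0,0,0,255],
    [0,0,-20,0,0,0,255],
    [0,0,-30,0,0,0,255],
    [0,0,-40,0,0,0,255],
    [0,0,-40,0,0,0,255]
  ]
}}

```text
clock: 3.8
tcp_pos: [0.4756, 0.3687, 0.1845]
orientation: [-2.219, -2.224, 0.007]
contact_force: [0.4, -0.1, -0.2]
grip_width: 0.0661
```

```bash
python3 plan.py .46 -0.05 .25 -75 30; python3 tips.py w5
```

```text
clk 3.8 p [0.4756 0.3687 0.1845] jaw 0.1 tilt [-0.0033 -0.0031] F [ 0.4 -0.1 -0.2] w 0.0661 j7 -0.6 rows 15
[-27.9, -1.1, -4.3, -0.0, 0.0, 0.087]
[-27.9, 1.3, -4.3, -0.0, 0.0, 0.087]
[-27.7, 3.8, -4.3, -0.0, 0.0, 0.087]
[-27.3, 6.2, -4.3, -0.0, 0.0, 0.087]
[-26.6, 8.5, -4.3, -0.0, 0.0, 0.087]
tcp [0.4791 0.3711 0.1919] w 0.0661 F [2.2 1.1 4.1]
tip z [0.2114 0.2174] x 0.4362 0.4574 y 0.3424 0.3848
tip z [0.2109 0.2161] x 0.4929 0.5125 y 0.3439 0.379
```

View pics/w5.png

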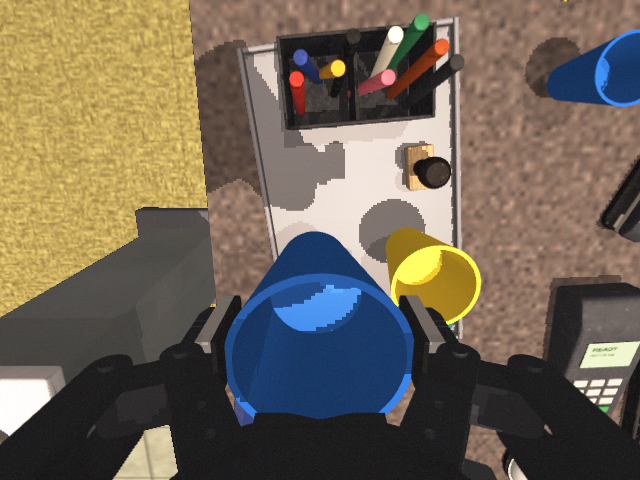

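Emit:
{"method": "play_rows", "body": {
  "increments": [
    [-28,0,-12,0,0,0.08,255],
    [-28,1,-12,0,0,0.08,255],
    [-32,4,-10,0,0,0.08,255],
    [-32,6,-5,0,0,0.08,255],
    [-31,9,0,0,0,0.08,255]
  ]
}}

```text
clock: 4.35
tcp_pos: [0.4745, 0.2196, 0.2373]
orientation: [-2.617, -1.726, -0.028]
contact_force: [0.4, -0.7, 0.2]
grip_width: 0.0662
```

```bash
python3 plan.py .4476 -0.048 .235 -75 32
```

```text
clk 4.35 p [0.4745 0.2196 0.2373] jaw -23.2 tilt [0.0118 0.0149] F [ 0.4 -0.7  0.2] w 0.0662 j7 -0.82 rows 9
[-28.5, 9.0, -0.2, -0.0, -0.002, 0.1]
[-27.5, 11.8, -0.2, -0.0, -0.002, 0.1]
[-26.1, 14.5, -0.1, -0.0, -0.002, 0.1]
[-24.6, 17.0, -0.0, -0.0, -0.002, 0.1]
[-22.7, 19.4, 0.0, -0.0, -0.002, 0.1]
```

Emit:
{"method": "play_rows", "body": {
  "increments": [
    [-28,9,0,0,-0.005,0.1,255],
    [-28,12,0,0,-0.005,0.1,255],
    [-26,15,0,0,-0.005,0.1,255],
    [-25,17,0,0,0,0.1,255],
    [-23,19,0,0,0,0.1,255]
  ]
}}

```text
clock: 4.85
tcp_pos: [0.4575, 0.0629, 0.2388]
orientation: [-2.977, -0.991, -0.014]
contact_force: [0.0, 0.4, 0.1]
grip_width: 0.0658
```

```bash
python3 plan.py .4476 -0.048 .235 -75 32
```

```text
clk 4.85 p [0.4575 0.0629 0.2388] jaw -53.2 tilt [0.0069 0.0066] F [0.  0.4 0.1] w 0.0658 j7 -1.12 rows 4
[-18.6, 20.7, 0.7, -0.001, -0.002, 0.095]
[-16.5, 22.4, 0.8, -0.001, -0.002, 0.095]
[-14.3, 23.9, 0.9, -0.001, -0.002, 0.095]
[-12.0, 25.1, 0.9, -0.001, -0.002, 0.095]
```

Emit:
{"method": "play_rows", "body": {
  "increments": [
    [-19,21,0,0,-0.003,0.1,255],
    [-16,22,0,0,-0.003,0.1,255],
    [-14,24,0,0,0,0.09,255],
    [-11,22,0,0,0,0.09,255],
    [0,0,0,0,0,0,255]
  ]
}}

```text
clock: 5.35
tcp_pos: [0.4444, -0.0542, 0.2403]
orientation: [-3.112, -0.367, -0.009]
contact_force: [0.1, 1.3, -1.3]
grip_width: 0.0656
```

```bash
cat > look.py <<'E'
import numpy as np,cv2,sys
from h import *
from bench import r,grab_frame
n=sys.argv[1]
for c in sys.argv[2:]:
    f=grab_frame(c); cv2.imwrite(f"pics/{n}{c}.png",f["color"]); np.savez(f"{n}{c}.npz",**f)
E
python3 look.py a top wrist; python3 plan.py .4476 -0.048 .16 -75 32
python3 - <<'E'
import cv2,numpy as np
a=cv2.imread('pics/atop.png')[190:330,320:480]; b=cv2.imread('pics/awrist.png')
cv2.imwrite('pics/a2.png',np.hstack([cv2.resize(a,(400,350)),cv2.resize(b,(400,350))]))
E
```

```text
clk 5.45 p [ 0.445  -0.051   0.2402] jaw -76.1 tilt [0.005  0.0089] F [ 0.4  1.1 -1.1] w 0.0659 j7 -1.29 rows 3
[0.9, -0.6, 26.7, -0.002, -0.002, -0.007]
[1.0, -0.6, 26.7, -0.002, -0.002, -0.007]
[1.0, -0.7, 26.7, -0.002, -0.002, -0.007]
```

View pics/a2.png

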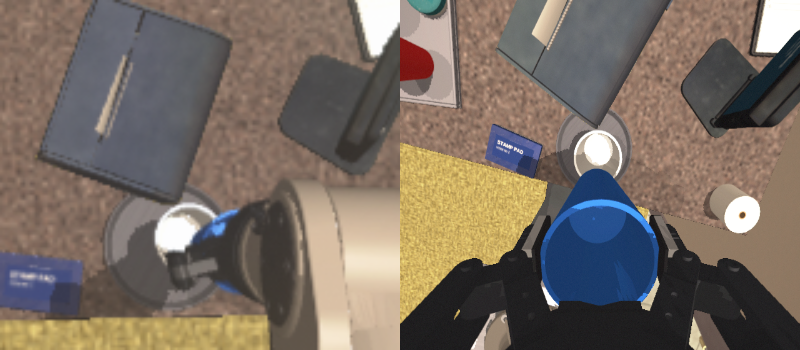

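The wrist view shows blue held at about (597,255) and white with its full rim visible at (597,155). I measure the offset between the two rims in this one view.

```bash
cat > rel.py <<'E'
import numpy as np,cv2,sys
from h import *
from bench import r
# rel.py name  heldz  lowz : rim circle fits in wrist picture by depth bands
n=sys.argv[1]; hz=float(sys.argv[2]); lz=float(sys.argv[3])
f=dict(np.load(f"{n}wrist.npz")); X=cloud(f)
def band(z,tol,near):
    m=(abs(X[...,2]-z)<tol)&(np.hypot(X[...,0]-near[0],X[...,1]-near[1])<.05)
    if n.startswith('x'): pass
    v,u=np.nonzero(m); P=onplane(f,np.c_[u,v],z); C=f["color"][m]
    k=(C.max(1).astype(int)>95); P=P[k]
    cen,rad=circ(P)
    for _ in range(4):
        d=np.hypot(*(P[:,:2]-cen).T); q=abs(d-rad)<.004; cen,rad=circ(P[q])
    print('z',z,len(P),q.sum(),cen.round(4),'r',rad.round(4),'zmed',np.median(X[m][:,2]).round(4)); return cen
o=r.get_obs(); 
a=band(hz,.005,o["tcp_pos"]); b=band(lz,.006,[.4476,-.05])
print('move world mm',((b-a)*1000).round(1),'tcp',o["tcp_pos"].round(4))
E
python3 rel.py a .3015 .105
```

```text
z 0.3015 6122 5518 [ 0.4413 -0.0538] r 0.0313 zmed 0.3022
z 0.105 765 758 [ 0.4463 -0.0477] r 0.0318 zmed 0.1048
move world mm [5.1 6. ] tcp [ 0.445  -0.051   0.2402]
```

```bash
python3 plan.py .4495 -0.0455 .165 -75 25
```

```text
clk 5.45 p [ 0.445  -0.051   0.2402] jaw -76.1 tilt [0.005  0.0089] F [ 0.4  1.1 -1.1] w 0.0659 j7 -1.29 rows 4
[1.3, -0.9, 18.8, -0.002, -0.002, -0.005]
[1.3, -1.0, 18.8, -0.002, -0.002, -0.005]
[1.4, -1.0, 18.8, -0.002, -0.002, -0.005]
[1.4, -1.0, 18.8, -0.002, -0.002, -0.005]
```

Emit:
{"method": "play_rows", "body": {
  "increments": [
    [3,-2,15,-0.005,-0.005,0,255],
    [2.5,-2,19,-0.003,-0.003,0,255],
    [0,0,19,0,0,0,255],
    [0,0,19,0,0,0,255],
    [0,0,0,0,0,0,255]
  ]
}}

```text
clock: 5.95
tcp_pos: [0.452, -0.0387, 0.1672]
orientation: [-3.113, -0.402, -0.004]
contact_force: [-0.9, 0.2, -0.4]
grip_width: 0.0657
```

```bash
python3 plan.py .4495 -0.0455 .165 -75; python3 look.py b wrist side;  python3 rel.py b .2265 .105
```

```text
clk 5.95 p [ 0.452  -0.0387  0.1672] jaw -75.3 tilt [0.0025 0.0028] F [-0.9  0.2 -0.4] w 0.0657 j7 -1.16 rows 1
[-4.1, 6.0, 2.2, -0.002, -0.003, -0.005]
z 0.2265 6759 5929 [ 0.4489 -0.0398] r 0.0309 zmed 0.2284
z 0.105 863 852 [ 0.4467 -0.0476] r 0.0318 zmed 0.1048
move world mm [-2.3 -7.8] tcp [ 0.4536 -0.0391  0.1692]
```

View pics/bwrist.png

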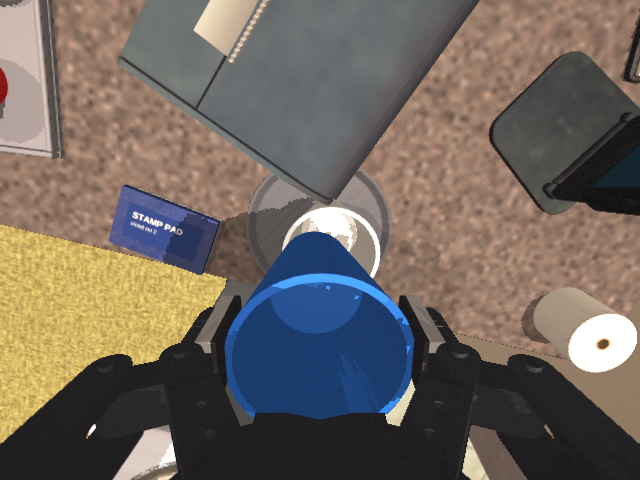

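Emit:
{"method": "play_rows", "body": {
  "increments": [
    [-4,6,0,-0.002,-0.003,0,255],
    [0,0,10,0,0,0,255],
    [0,0,0,0,0,0,255]
  ]
}}

```text
clock: 6.35
tcp_pos: [0.453, -0.0457, 0.1609]
orientation: [-3.114, -0.404, -0.013]
contact_force: [0.2, 0.3, -1.7]
grip_width: 0.066
```

```bash
python3 plan.py .4507 -0.046 .165 -75; python3 look.py c wrist ;  python3 rel.py c .218 .105
```

```text
clk 6.35 p [ 0.453  -0.0457  0.1609] jaw -75.2 tilt [0.008  0.0024] F [ 0.2  0.3 -1.7] w 0.066 j7 -1.13 rows 1
[-2.3, -0.3, -4.1, -0.0, -0.008, -0.004]
z 0.218 5408 4635 [ 0.4504 -0.0468] r 0.0308 zmed 0.2181
z 0.105 926 917 [ 0.4467 -0.0477] r 0.0318 zmed 0.1048
move world mm [-3.7 -0.9] tcp [ 0.4535 -0.046   0.1615]
```

Emit:
{"method": "play_rows", "body": {
  "increments": [
    [-3.5,0,5,0,-0.007,0,255],
    [0,0,12,0,0,0,255],
    [0,0,12,0,0,0,255],
    [0,0,0,0,0,0,255]
  ]
}}

```text
clock: 6.8
tcp_pos: [0.4501, -0.0467, 0.1303]
orientation: [-3.115, -0.403, -0.004]
contact_force: [0.1, 0.7, -1.7]
grip_width: 0.0657
```

```bash
python3 plan.py .4507 -0.047 .1 -75; python3 look.py d wrist
```

```text
clk 6.8 p [ 0.4501 -0.0467  0.1303] jaw -75.2 tilt [0.0023 0.0011] F [ 0.1  0.7 -1.7] w 0.0657 j7 -1.06 rows 1
[0.4, 0.4, 30.3, -0.0, -0.003, -0.004]
```

View pics/dwrist.png

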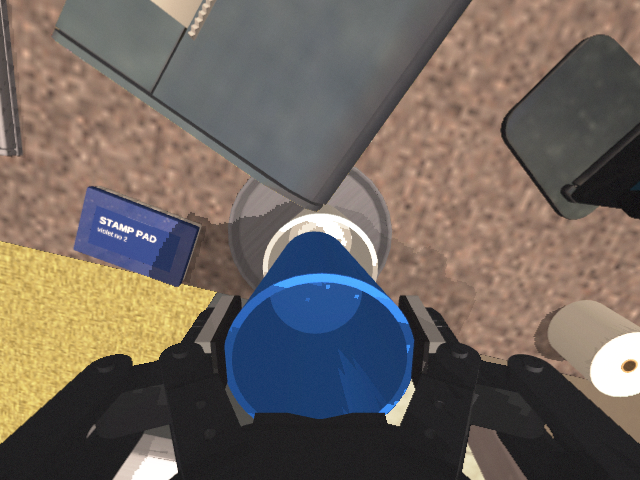

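Emit:
{"method": "play_rows", "body": {
  "increments": [
    [0,0,12,0,0,0,255],
    [0,0,12,0,0,0,255],
    [0,0,5,0,0,0,255],
    [0,0,0,0,0,0,255]
  ]
}}

```text
clock: 7.25
tcp_pos: [0.4507, -0.047, 0.0991]
orientation: [-3.115, -0.403, -0.004]
contact_force: [-0.4, -0.3, 0.1]
grip_width: 0.066
```

```bash
python3 plan.py .4507 -0.047 .0855 -75; python3 look.py e wrist side
```

```text
clk 7.25 p [ 0.4507 -0.047   0.0991] jaw -75.3 tilt [0.0026 0.0005] F [-0.4 -0.3  0.1] w 0.066 j7 -1.0 rows 1
[-0.0, 0.0, 13.6, 0.0, -0.003, -0.005]
```

View pics/ewrist.png

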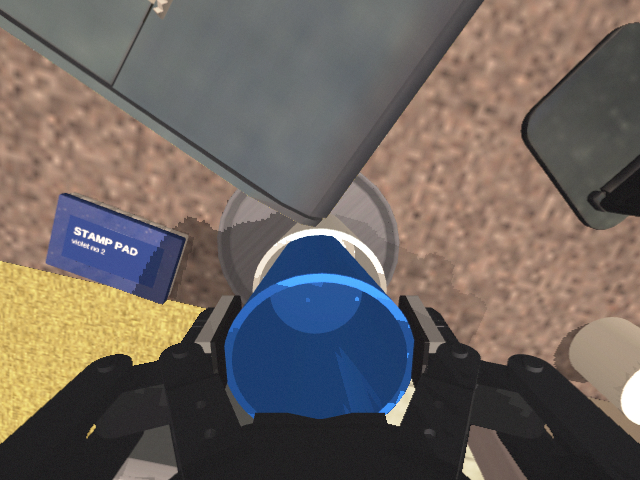

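Blue's foot is inside white's rim and centred at about x=320. I lower the rest in small rows, watching the force.

Emit:
{"method": "play_rows", "body": {
  "increments": [
    [0,0,6,0,0,0,255],
    [0,0,4,0,0,0,255],
    [0,0,3,0,0,0,255],
    [0,0,0,0,0,0,255]
  ]
}}

```text
clock: 7.75
tcp_pos: [0.4521, -0.047, 0.0865]
orientation: [-3.115, -0.403, -0.009]
contact_force: [0.1, -0.4, -1.0]
grip_width: 0.0659
```

```bash
python3 plan.py .4507 -0.047 .0855 -75
```

```text
clk 7.75 p [ 0.4521 -0.047   0.0865] jaw -75.2 tilt [0.0058 0.0012] F [ 0.1 -0.4 -1. ] w 0.0659 j7 -0.97 rows 1
[-1.4, -0.3, 1.0, 0.0, -0.006, -0.004]
```

Emit:
{"method": "play_rows", "body": {
  "increments": [
    [-1,0,2,0,-0.004,0,255],
    [0,0,1,0,0,0,255],
    [0,0,0,0,0,0,255]
  ]
}}

```text
clock: 8.05
tcp_pos: [0.4529, -0.0472, 0.0845]
orientation: [-3.115, -0.403, -0.007]
contact_force: [-1.3, 0.9, 0.9]
grip_width: 0.066
```

```bash
python3 plan.py .4507 -0.047 .0855 -75; python3 look.py g wrist side;python3 - <<'E'
import numpy as np,cv2
from h import *
f=dict(np.load("gwrist.npz")); X=cloud(f)
# rim heights: front arc of blue rim, white rim visible
for (u,v) in [(319,279),(290,281),(345,281)]:
    S=X[v-4:v+5,u-2:u+3]; print('blue',np.percentile(S[...,2],[10,50,90]).round(4))
cv2.imwrite('pics/gs.png',cv2.resize(cv2.imread('pics/gside.png')[200:320,320:480],None,fx=4,fy=4))
E
```

```text
clk 8.05 p [ 0.4529 -0.0472  0.0845] jaw -75.3 tilt [0.0045 0.0009] F [-1.3  0.9  0.9] w 0.066 j7 -0.96 rows 1
[-2.1, -0.8, -1.0, 0.0, -0.005, -0.004]
blue [0.0895 0.147  0.1481]
blue [0.1467 0.1475 0.148 ]
blue [0.089  0.1466 0.1474]
```

View pics/gwrist.png

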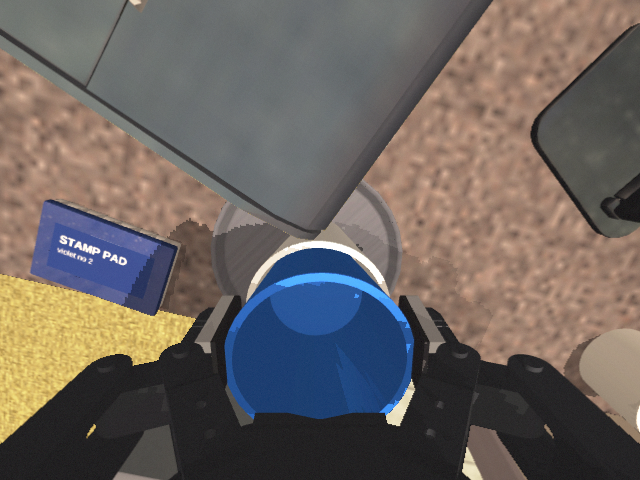

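View pics/gs.png

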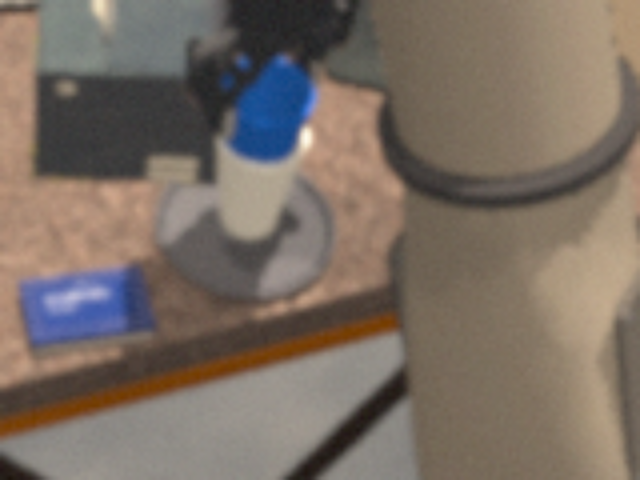

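Blue's rim is at z≈0.147, which is the nested height (0.105 + 0.042), and in the side view it sits well inside white. I release and back up.

Emit:
{"method": "play_rows", "body": {
  "increments": [
    [0,0,1.5,0,0,0,255],
    [0,0,0,0,0,0,30],
    [0,0,0,0,0,0,20],
    [0,0,0,0,0,0,10]
  ]
}}

```text
clock: 8.55
tcp_pos: [0.4541, -0.047, 0.0842]
orientation: [-3.114, -0.403, -0.011]
contact_force: [-0.3, 0.1, -0.1]
grip_width: 0.0818
```

```bash
python3 plan.py .4507 -0.047 .0855 -75; python3 look.py i wrist
```

```text
clk 8.55 p [ 0.4541 -0.047   0.0842] jaw -75.3 tilt [0.0067 0.0021] F [-0.3  0.1 -0.1] w 0.0818 j7 -0.96 rows 1
[-3.3, -0.9, -1.3, -0.0, -0.007, -0.005]
```

View pics/iwrist.png

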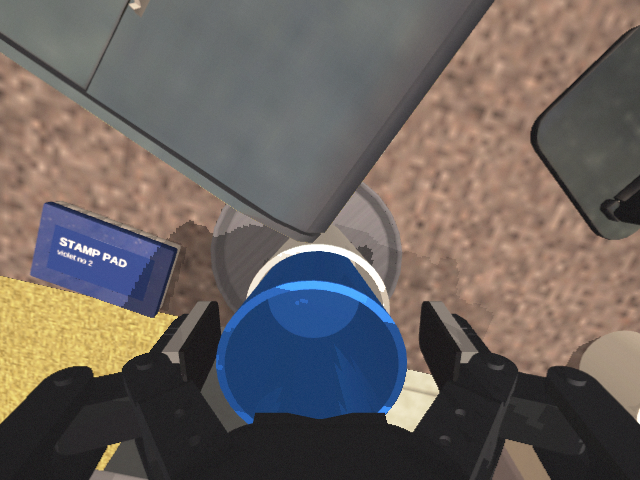

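Emit:
{"method": "play_rows", "body": {
  "increments": [
    [0,-2.5,0,0,-0.004,0,0],
    [0,0,-12,0,0,0,0],
    [0,0,-30,0,0,0,0],
    [0,0,-45,0,0,0,0],
    [0,0,-45,0,0,0,0]
  ]
}}

```text
clock: 9.1
tcp_pos: [0.4483, -0.0455, 0.2165]
orientation: [3.112, 0.399, -0.019]
contact_force: [0.9, 1.2, 0.1]
grip_width: 0.0853
```

```bash
python3 plan.py .555 .327 .24 -20; python3 look.py j wrist top; python3 - <<'E'
from h import *
f=dict(np.load('jwrist.npz')); X=cloud(f)
def fit(z):
    m=(abs(X[...,2]-z)<.006)&(np.hypot(X[...,0]-.448,X[...,1]+.048)<.05); v,u=np.nonzero(m); P=onplane(f,np.c_[u,v],z); c,r=circ(P)
    for _ in range(4):
        d=np.hypot(*(P[:,:2]-c).T);q=abs(d-r)<.004;c,r=circ(P[q])
    print(z,len(P),q.sum(),c.round(4),r.round(4),np.median(X[m][:,2]).round(4))
fit(.147);fit(.105)
E
```

```text
clk 9.1 p [ 0.4483 -0.0455  0.2165] jaw -75.4 tilt [-0.0118 -0.0054] F [0.9 1.2 0.1] w 0.0853 j7 -1.24 rows 10
[19.7, -33.3, -2.7, -0.0, 0.001, -0.097]
[22.8, -31.3, -2.7, -0.0, 0.001, -0.097]
[25.7, -28.9, -2.6, -0.0, 0.001, -0.097]
[28.4, -26.3, -2.6, -0.0, 0.001, -0.097]
[30.8, -23.5, -2.6, -0.0, 0.001, -0.097]
0.147 1711 1711 [ 0.4466 -0.0458] 0.0317 0.1466
0.105 1091 913 [ 0.4498 -0.0464] 0.0287 0.105
```

View pics/jwrist.png

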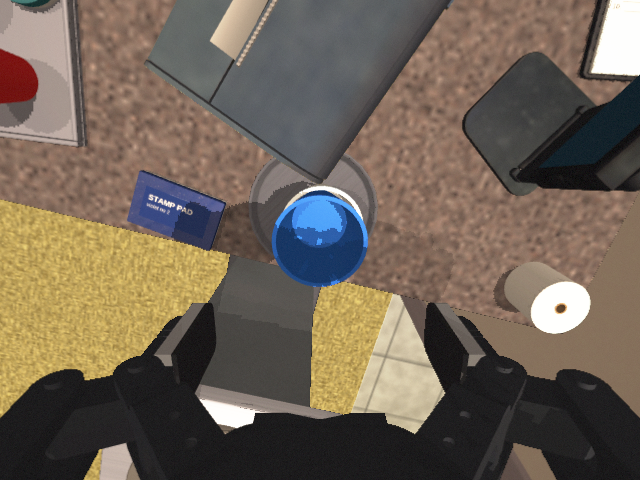

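Emit:
{"method": "play_rows", "body": {
  "increments": [
    [20,-33,-5,0,0.003,-0.1,0],
    [23,-31,-5,0,0.003,-0.1,0],
    [26,-29,-5,0,0.003,-0.1,0],
    [28,-26,-3,0,0,-0.1,0],
    [31,-24,-3,0,0,-0.1,0]
  ]
}}

```text
clock: 9.7
tcp_pos: [0.5053, 0.1407, 0.2473]
orientation: [-2.915, -1.165, -0.022]
contact_force: [0.2, -0.5, -0.4]
grip_width: 0.0853
```

```bash
python3 plan.py .56 .327 .23 -20
```

```text
clk 9.7 p [0.5053 0.1407 0.2473] jaw -46.4 tilt [0.0121 0.0072] F [ 0.2 -0.5 -0.4] w 0.0853 j7 -1.04 rows 5
[33.6, -19.5, 3.9, 0.001, -0.003, -0.092]
[35.2, -16.3, 3.8, 0.001, -0.003, -0.092]
[36.6, -13.0, 3.7, 0.001, -0.003, -0.092]
[37.6, -9.5, 3.6, 0.001, -0.003, -0.092]
[38.3, -6.0, 3.6, 0.001, -0.003, -0.092]
```

Emit:
{"method": "play_rows", "body": {
  "increments": [
    [34,-19,4,0,-0.003,-0.09,0],
    [35,-16,4,0,-0.003,-0.09,0],
    [37,-13,4,0,-0.003,-0.09,0],
    [37,-9,4,0,-0.003,-0.09,0],
    [37,-6,4,0,0,-0.09,0]
  ]
}}

```text
clock: 10.2
tcp_pos: [0.5608, 0.3326, 0.2301]
orientation: [2.561, 1.808, 0.005]
contact_force: [1.5, 0.3, 0.8]
grip_width: 0.0854
```

Emit:
{"method": "play_rows", "body": {
  "increments": [
    [0,0,0,0,0,0,0]
  ]
}}

```text
clock: 10.3
tcp_pos: [0.5595, 0.339, 0.2286]
orientation: [2.554, 1.821, 0.004]
contact_force: [-0.6, 0.7, -0.5]
grip_width: 0.0853
```

```bash
python3 plan.py .564 .332 .14 -20; python3 look.py k wrist
```

```text
clk 10.3 p [0.5595 0.339  0.2286] jaw -19.0 tilt [ 0.0048 -0.0028] F [-0.6  0.7 -0.5] w 0.0853 j7 -0.77 rows 3
[-1.7, 2.0, 29.5, 0.002, 0.0, 0.006]
[-1.7, 2.1, 29.5, 0.002, 0.0, 0.006]
[-1.7, 2.1, 29.5, 0.002, 0.0, 0.006]
```

View pics/kwrist.png

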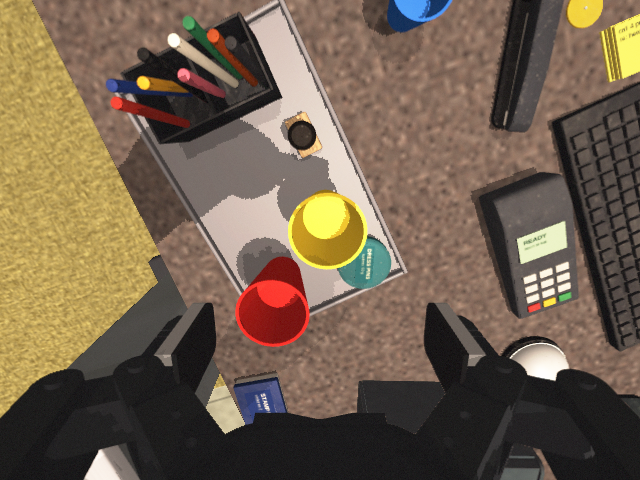

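Emit:
{"method": "play_rows", "body": {
  "increments": [
    [-5,6,20,0.005,0,0.01,0],
    [0,0,30,0,0,0,0],
    [0,0,30,0,0,0,0],
    [0,0,0,0,0,0,0]
  ]
}}

```text
clock: 10.75
tcp_pos: [0.565, 0.3234, 0.1495]
orientation: [2.574, 1.791, -0.001]
contact_force: [0.5, -0.2, -0.3]
grip_width: 0.0853
```

```bash
cat > fit.py <<'E'
# fit.py name z x y : rim circle near (x,y) in wrist picture; prints tcp target too
import sys
from h import *
from bench import r
n,z,x,y=sys.argv[1],*map(float,sys.argv[2:5])
f=dict(np.load(f'{n}wrist.npz')); X=cloud(f)
m=(abs(X[...,2]-z)<.006)&(np.hypot(X[...,0]-x,X[...,1]-y)<.045)&(f["color"].max(-1)>110); v,u=np.nonzero(m); P=onplane(f,np.c_[u,v],z); c,rr=circ(P)
for _ in range(4):
    d=np.hypot(*(P[:,:2]-c).T);q=abs(d-rr)<.004;c,rr=circ(P[q])
print('rim',len(P),q.sum(),c.round(4),'r',rr.round(4),'z',np.median(X[m][:,2]).round(4))
E
python3 look.py l wrist; python3 fit.py l .105 .562 .33; python3 plan.py .564 .332 .045 -20; python3 tips.py l2
```

```text
rim 2104 2104 [0.5634 0.3296] r 0.0317 z 0.1044
clk 10.8 p [0.5666 0.3239 0.152 ] jaw -20.3 tilt [ 0.006  -0.0034] F [ 0.8 -0.   0.8] w 0.0856 j7 -0.73 rows 3
[2.3, -2.0, 35.6, 0.002, 0.0, -0.002]
[2.3, -1.9, 35.6, 0.002, 0.0, -0.002]
[2.2, -1.8, 35.6, 0.002, 0.0, -0.002]
tcp [0.5677 0.3249 0.1536] w 0.0851 F [ 0.3 -0.2  0.7]
tip z [0.193  0.1955] x 0.5154 0.5297 y 0.3282 0.3515
tip z [0.1926 0.1961] x 0.6019 0.6194 y 0.2981 0.3198
```

View pics/lwrist.png

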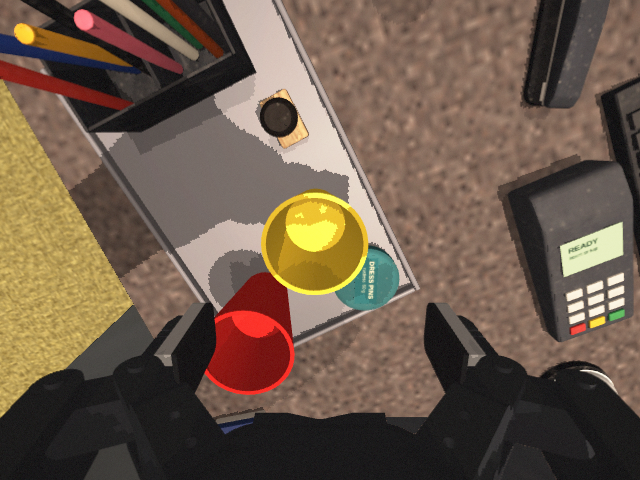

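Emit:
{"method": "play_rows", "body": {
  "increments": [
    [7,-5,10,0.005,0,0,0],
    [0,0,20,0,0,0,0],
    [0,0,20,0,0,0,0],
    [0,0,0,0,0,0,0]
  ]
}}

```text
clock: 11.25
tcp_pos: [0.5693, 0.3371, 0.1091]
orientation: [2.579, 1.794, 0.023]
contact_force: [-0.9, -0.8, -0.4]
grip_width: 0.0849
```

```bash
python3 look.py m wrist;python3 fit.py m .105 .562 .33; python3 plan.py .5642 .3302 .045 -20
```

```text
rim 3082 3071 [0.5635 0.3299] r 0.0316 z 0.1044
clk 11.3 p [0.5704 0.3374 0.1107] jaw -20.4 tilt [0.0144 0.0096] F [1.2 0.4 0.6] w 0.0855 j7 -0.72 rows 2
[-4.9, -2.0, 32.8, 0.005, -0.007, -0.003]
[-4.7, -1.8, 32.8, 0.005, -0.007, -0.003]
```

View pics/mwrist.png

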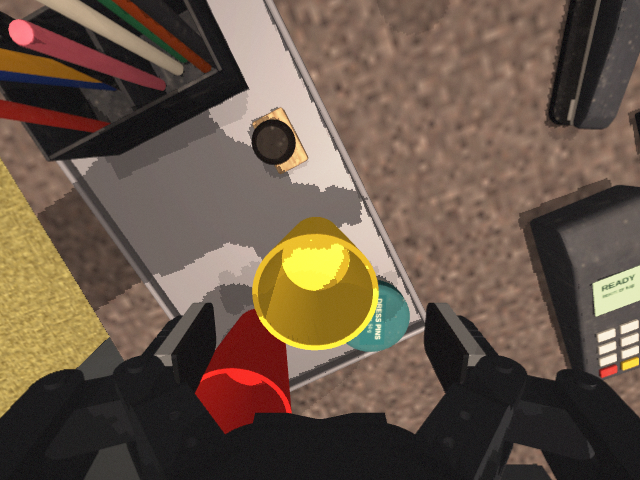

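Emit:
{"method": "play_rows", "body": {
  "increments": [
    [-9,-4,5,0.008,-0.012,0,0],
    [0,0,15,0,0,0,0],
    [0,0,15,0,0,0,0],
    [0,0,0,0,0,0,0]
  ]
}}

```text
clock: 11.7
tcp_pos: [0.565, 0.3314, 0.0768]
orientation: [2.579, 1.793, 0.012]
contact_force: [-0.5, 0.0, 0.4]
grip_width: 0.0853
```

```bash
python3 plan.py .5642 .3302 .042 -20
```

```text
clk 11.7 p [0.565  0.3314 0.0768] jaw -20.4 tilt [0.0063 0.004 ] F [-0.5  0.   0.4] w 0.0853 j7 -0.7 rows 1
[-1.7, -0.5, 34.8, 0.004, -0.006, -0.006]
```

Emit:
{"method": "play_rows", "body": {
  "increments": [
    [-2,0,12,0.004,-0.006,0,0],
    [0,0,14,0,0,0,0],
    [0,0,9,0,0,0,0],
    [0,0,0,0,0,0,0]
  ]
}}

```text
clock: 12.1
tcp_pos: [0.5642, 0.3292, 0.038]
orientation: [2.579, 1.793, -0.002]
contact_force: [-0.2, -0.5, 0.4]
grip_width: 0.0852
```

```bash
python3 plan.py .5642 .3302 .042 -20;python3 look.py n wrist
```

```text
clk 12.1 p [0.5642 0.3292 0.038 ] jaw -20.4 tilt [-0.0009 -0.0013] F [-0.2 -0.5  0.4] w 0.0852 j7 -0.68 rows 1
[0.9, -0.3, -4.0, -0.0, 0.002, -0.007]
```

View pics/nwrist.png

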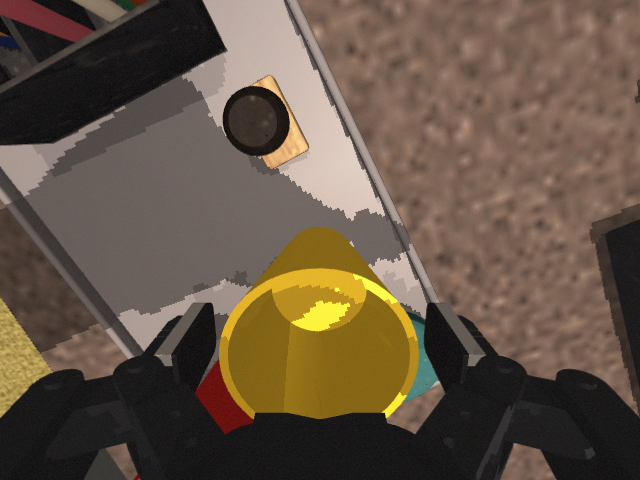

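Yellow's rim is centred at (319,350) between the pads. I raise 3 mm, grip, and lift gently.

Emit:
{"method": "play_rows", "body": {
  "increments": [
    [0,0,-4,0,0,0,60],
    [0,0,0,0,0,0,255],
    [0,0,0,0,0,0,255],
    [0,0,0,0,0,0,255]
  ]
}}

```text
clock: 12.55
tcp_pos: [0.5659, 0.3305, 0.0456]
orientation: [-2.579, -1.793, -0.005]
contact_force: [0.3, 0.0, -0.7]
grip_width: 0.0659
```

```bash
python3 plan.py .5642 .3302 .042 -20
```

```text
clk 12.55 p [0.5659 0.3305 0.0456] jaw -20.4 tilt [0.0023 0.0018] F [ 0.3  0.  -0.7] w 0.0659 j7 -0.68 rows 1
[-0.9, -1.5, 3.6, 0.002, -0.003, -0.007]
```

Emit:
{"method": "play_rows", "body": {
  "increments": [
    [0,0,-10,0,0,0,255],
    [0,0,-20,0,0,0,255],
    [0,0,-30,0,0,0,255],
    [0,0,-40,0,0,0,255],
    [0,0,-40,0,0,0,255]
  ]
}}

```text
clock: 13.05
tcp_pos: [0.5622, 0.3281, 0.1867]
orientation: [2.579, 1.792, -0.012]
contact_force: [0.3, 0.5, 0.2]
grip_width: 0.0658
```

```bash
python3 plan.py .4507 -.047 .27 -75 35; python3 look.py o wrist
```

```text
clk 13.05 p [0.5622 0.3281 0.1867] jaw -20.4 tilt [-0.0061 -0.0051] F [0.3 0.5 0.2] w 0.0658 j7 -0.75 rows 12
[-32.6, 2.2, -6.7, -0.0, 0.001, 0.079]
[-32.3, 4.7, -6.7, -0.0, 0.001, 0.079]
[-31.8, 7.3, -6.8, -0.0, 0.001, 0.079]
[-31.1, 9.8, -6.8, -0.0, 0.001, 0.079]
[-30.3, 12.2, -6.8, -0.0, 0.001, 0.079]
```

View pics/owrist.png

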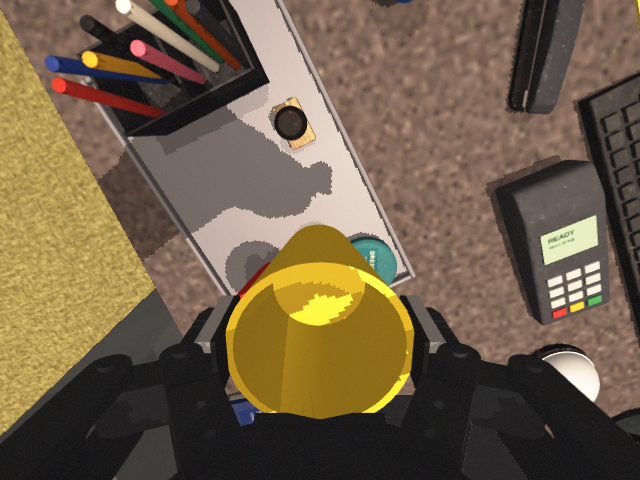

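Yellow is held (width 65.8 mm, cup filling the jaws). I carry it to the stack.

Emit:
{"method": "play_rows", "body": {
  "increments": [
    [-33,2,-12,0,0.003,0.08,255],
    [-32,5,-12,0,0.003,0.08,255],
    [-32,7,-10,0,0,0.08,255],
    [-31,10,-8,0,0,0.08,255],
    [-30,12,-7,0,0,0.08,255]
  ]
}}

```text
clock: 13.6
tcp_pos: [0.5191, 0.1742, 0.2488]
orientation: [-2.881, -1.23, -0.028]
contact_force: [-0.3, 0.1, 0.3]
grip_width: 0.0661
```

```bash
python3 plan.py .4507 -.047 .27 -75 35
```

```text
clk 13.6 p [0.5191 0.1742 0.2488] jaw -43.8 tilt [0.0132 0.0151] F [-0.3  0.1  0.3] w 0.0661 j7 -1.01 rows 7
[-29.5, 14.8, -3.6, -0.001, -0.003, 0.078]
[-28.3, 17.1, -3.5, -0.001, -0.003, 0.078]
[-26.9, 19.2, -3.5, -0.001, -0.003, 0.078]
[-25.3, 21.2, -3.4, -0.001, -0.003, 0.078]
[-23.6, 23.2, -3.3, -0.001, -0.003, 0.078]
```

Emit:
{"method": "play_rows", "body": {
  "increments": [
    [-30,15,-4,-0.002,-0.006,0.08,255],
    [-28,17,-4,-0.002,-0.006,0.08,255],
    [-27,19,-4,0,-0.003,0.08,255],
    [-25,21,-4,0,0,0.08,255],
    [-23,23,-4,0,0,0.08,255]
  ]
}}

```text
clock: 14.1
tcp_pos: [0.4665, 0.0097, 0.2705]
orientation: [-3.077, -0.603, -0.015]
contact_force: [0.3, -0.9, -0.7]
grip_width: 0.0662
```

```bash
python3 plan.py .4507 -.047 .27 -75 35
```

```text
clk 14.1 p [0.4665 0.0097 0.2705] jaw -67.8 tilt [0.008  0.0073] F [ 0.3 -0.9 -0.7] w 0.0662 j7 -1.28 rows 2
[-18.0, 23.2, 0.0, -0.002, -0.005, 0.063]
[-16.5, 24.3, 0.1, -0.002, -0.005, 0.063]
```

Emit:
{"method": "play_rows", "body": {
  "increments": [
    [-17,22,0,-0.002,-0.005,0.06,255],
    [-14,20,0,-0.002,-0.003,0.06,255],
    [0,0,0,0,0,0,255]
  ]
}}

```text
clock: 14.4
tcp_pos: [0.4501, -0.0482, 0.2713]
orientation: [-3.113, -0.393, -0.006]
contact_force: [0.5, -0.2, -0.2]
grip_width: 0.0659
```

```bash
python3 plan.py .4507 -.047 .23 -75; python3 look.py p wrist; python3 fit.py p .147 .4466 -.0458; python3 fit.py p .329 .447 -.045
```

```text
clk 14.4 p [ 0.4501 -0.0482  0.2713] jaw -75.6 tilt [0.0035 0.0039] F [ 0.5 -0.2 -0.2] w 0.0659 j7 -1.33 rows 2
[0.3, -0.4, 20.6, -0.001, -0.002, -0.005]
[0.4, -0.5, 20.6, -0.001, -0.002, -0.005]
rim 596 596 [ 0.4459 -0.046 ] r 0.0323 z 0.1469
rim 8255 7392 [ 0.4498 -0.0485] r 0.0312 z 0.3307
```

View pics/pwrist.png

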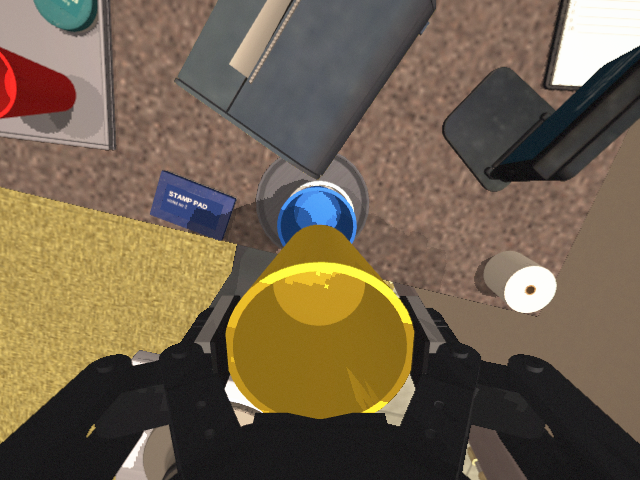

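Emit:
{"method": "play_rows", "body": {
  "increments": [
    [-4,-2,15,-0.002,-0.003,0,255],
    [0,0,18,0,0,0,255],
    [0,0,18,0,0,0,255],
    [0,0,0,0,0,0,255]
  ]
}}

```text
clock: 14.85
tcp_pos: [0.4482, -0.0426, 0.2191]
orientation: [-3.114, -0.406, -0.006]
contact_force: [0.3, 0.2, -1.0]
grip_width: 0.066
```

```bash
python3 plan.py .4465 -.046 .2 -75; python3 look.py q wrist; python3 fit.py q .147 .4466 -.0458; python3 - <<'E'
from bench import r; print(r.get_obs()["tcp_pos"][2]+.0594)
E
python3 fit.py q .278 .447 -.045
```

```text
clk 14.85 p [ 0.4482 -0.0426  0.2191] jaw -75.2 tilt [0.0033 0.0018] F [ 0.3  0.2 -1. ] w 0.066 j7 -1.25 rows 1
[-2.6, 2.9, 19.1, -0.001, -0.004, -0.003]
rim 749 749 [ 0.4461 -0.046 ] r 0.0323 z 0.1469
0.2796152669892112
rim 7734 7154 [ 0.4484 -0.0426] r 0.0311 z 0.279
```

View pics/qwrist.png

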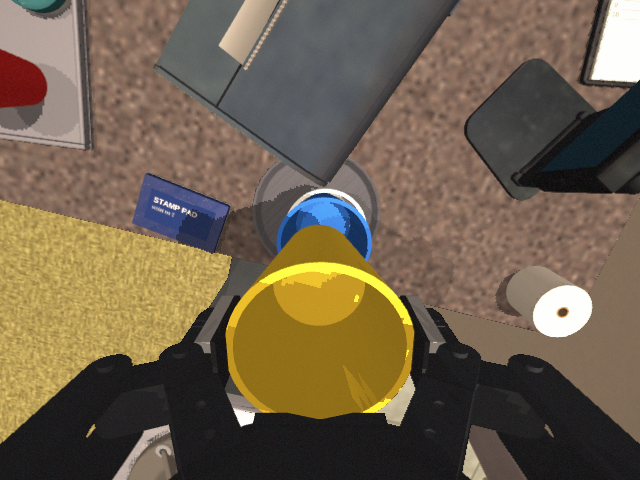

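Emit:
{"method": "play_rows", "body": {
  "increments": [
    [-2.6,3,5,-0.001,-0.004,0,255],
    [0,0,12,0,0,0,255],
    [0,0,0,0,0,0,255]
  ]
}}

```text
clock: 15.2
tcp_pos: [0.4491, -0.0455, 0.2036]
orientation: [3.115, 0.409, 0.006]
contact_force: [0.9, 0.2, -0.8]
grip_width: 0.0661
```

```bash
python3 plan.py .4463 -.046 .2 -75; python3 look.py s wrist; python3 fit.py s .147 .4466 -.0458;python3 fit.py s .261 .447 -.045
```

```text
clk 15.2 p [ 0.4491 -0.0455  0.2036] jaw -75.0 tilt [0.0038 0.0003] F [ 0.9  0.2 -0.8] w 0.0661 j7 -1.21 rows 1
[-2.8, -0.2, 3.6, 0.001, -0.004, -0.001]
rim 813 813 [ 0.4461 -0.046 ] r 0.0323 z 0.147
rim 8524 7475 [ 0.4485 -0.0456] r 0.0313 z 0.2629
```

Emit:
{"method": "play_rows", "body": {
  "increments": [
    [-3,0,5,0,-0.005,0,255],
    [-1,0,12,0,0,0,255],
    [-1,0,12,0,0,0,255],
    [0,0,0,0,0,0,255]
  ]
}}

```text
clock: 15.65
tcp_pos: [0.4448, -0.0469, 0.1734]
orientation: [3.114, 0.409, 0.001]
contact_force: [-0.1, 0.8, -0.2]
grip_width: 0.0659
```

```bash
python3 plan.py .4463 -.046 .2 -75; python3 look.py t wrist
```

```text
clk 15.65 p [ 0.4448 -0.0469  0.1734] jaw -75.0 tilt [ 0.0008 -0.0004] F [-0.1  0.8 -0.2] w 0.0659 j7 -1.14 rows 1
[1.7, -0.5, -26.6, 0.001, -0.001, -0.001]
```

View pics/twrist.png

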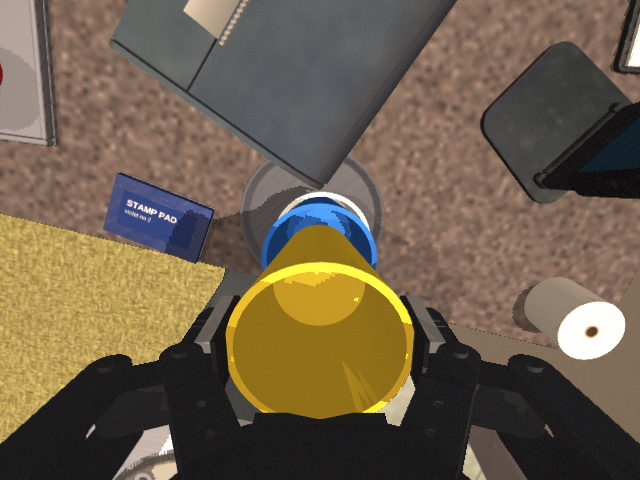

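Yellow's foot is at z≈0.133, inside blue's rim and centred. I keep lowering.

Emit:
{"method": "play_rows", "body": {
  "increments": [
    [1,0,12,0,0,0,255],
    [0,0,12,0,0,0,255],
    [0,0,7,0,0,0,255],
    [0,0,0,0,0,0,255]
  ]
}}

```text
clock: 16.1
tcp_pos: [0.447, -0.047, 0.1418]
orientation: [3.114, 0.408, 0.004]
contact_force: [-0.6, 0.3, 0.1]
grip_width: 0.0659
```

```bash
python3 plan.py .4463 -.046 .1296 -75
```

```text
clk 16.1 p [ 0.447  -0.047   0.1418] jaw -75.1 tilt [ 0.0024 -0.0007] F [-0.6  0.3  0.1] w 0.0659 j7 -1.07 rows 1
[-0.4, -1.2, 12.2, 0.001, -0.002, -0.001]
```

Emit:
{"method": "play_rows", "body": {
  "increments": [
    [-0.5,-1,5,0,-0.002,0,255],
    [0,0,4,0,0,0,255],
    [0,0,3,0,0,0,255],
    [0,0,2,0,0,0,255],
    [0,0,0,0,0,0,255]
  ]
}}

```text
clock: 16.6
tcp_pos: [0.4477, -0.0461, 0.1279]
orientation: [3.114, 0.408, 0.004]
contact_force: [0.4, 0.7, 1.7]
grip_width: 0.0662
```

```bash
python3 plan.py .4463 -.046 .1296 -75; python3 look.py u wrist side; python3 - <<'E'
from h import *
f=dict(np.load("uwrist.npz")); X=cloud(f)
for (u,v) in [(319,266),(290,268),(345,268)]:
    S=X[v-4:v+8,u-2:u+3,2]; print(np.percentile(S,[10,50,90]).round(4))
cv2.imwrite('pics/us.png',cv2.resize(cv2.imread('pics/uside.png')[200:320,320:480],None,fx=4,fy=4))
E
```

```text
clk 16.6 p [ 0.4477 -0.0461  0.1279] jaw -75.1 tilt [ 0.0029 -0.0005] F [0.4 0.7 1.7] w 0.0662 j7 -1.04 rows 1
[-1.4, -0.5, -1.7, 0.001, -0.003, -0.002]
[0.131  0.1884 0.1894]
[0.1859 0.1887 0.1894]
[0.1314 0.1885 0.1893]
```

View pics/uwrist.png

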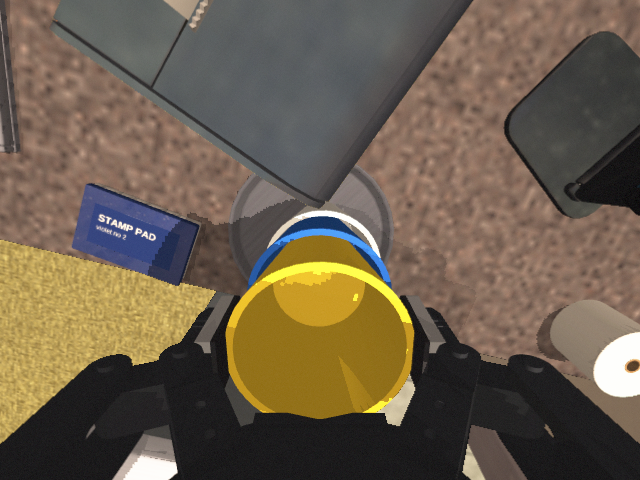

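View pics/us.png

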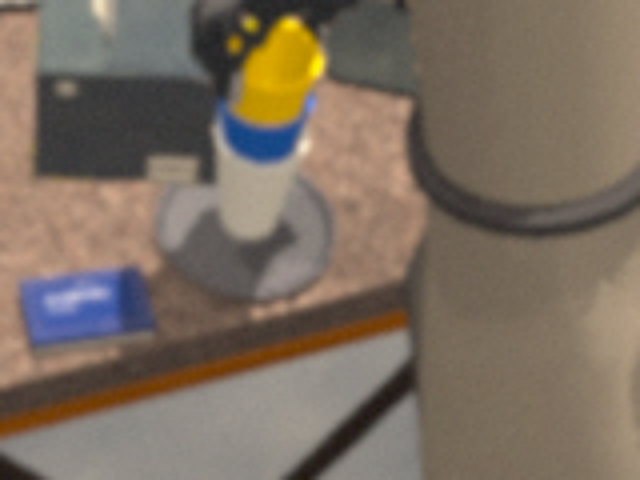

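Yellow's rim is at z≈0.1885 (nested height 0.189) and the side view shows even steps, so it is home. I release with a limited opening first.

Emit:
{"method": "play_rows", "body": {
  "increments": [
    [0,0,1,0,0,0,255],
    [0,0,0,0,0,0,30],
    [0,0,0,0,0,0,15],
    [0,0,0,0,0,0,0]
  ]
}}

```text
clock: 17.1
tcp_pos: [0.4487, -0.046, 0.1278]
orientation: [3.115, 0.408, 0.008]
contact_force: [-0.1, 0.3, 0.9]
grip_width: 0.0857
```

```bash
python3 plan.py .4463 -.046 .1296 -75; python3 look.py v wrist
```

```text
clk 17.1 p [ 0.4487 -0.046   0.1278] jaw -75.1 tilt [0.0051 0.0004] F [-0.1  0.3  0.9] w 0.0857 j7 -1.03 rows 1
[-2.3, -0.6, -1.8, 0.001, -0.005, -0.002]
```

View pics/vwrist.png

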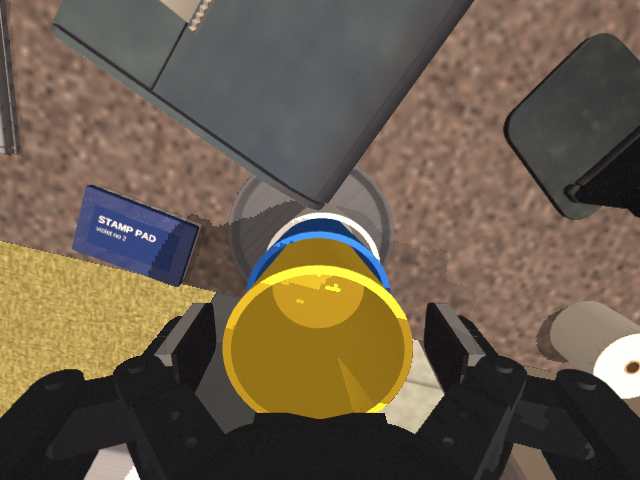

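Free on both sides. Raising.

Emit:
{"method": "play_rows", "body": {
  "increments": [
    [0,-1,-12,0,-0.004,0,0],
    [0,0,-25,0,0,0,0],
    [0,0,-40,0,0,0,0],
    [0,0,-40,0,0,0,0]
  ]
}}

```text
clock: 17.55
tcp_pos: [0.4434, -0.0457, 0.2431]
orientation: [3.11, 0.404, -0.021]
contact_force: [1.2, 0.4, -0.2]
grip_width: 0.0857
```

```bash
python3 look.py x wrist; python3 fit.py x .189 .447 -.046; python3 plan.py .492 .275 .25 -30 40
```

```text
rim 1968 1967 [ 0.4465 -0.0456] r 0.0317 z 0.1886
clk 17.6 p [ 0.4472 -0.0464  0.2488] jaw -75.3 tilt [-0.0037 -0.0041] F [ 4.1 -2.2  4.6] w 0.0853 j7 -1.3 rows 9
[13.9, -33.3, -0.3, 0.0, 0.001, -0.088]
[16.7, -31.9, -0.3, 0.0, 0.001, -0.088]
[19.5, -30.3, -0.3, 0.0, 0.001, -0.088]
[22.1, -28.5, -0.3, 0.0, 0.001, -0.088]
[24.5, -26.5, -0.2, 0.0, 0.001, -0.088]
```

Emit:
{"method": "play_rows", "body": {
  "increments": [
    [14,-33,0,0,0.001,-0.09,0],
    [17,-32,0,0,0.001,-0.09,0],
    [20,-30,0,0,0.001,-0.09,0],
    [22,-28,0,0,0,-0.09,0],
    [24,-26,0,0,0,-0.09,0]
  ]
}}

```text
clock: 18.1
tcp_pos: [0.4742, 0.1321, 0.2524]
orientation: [-2.943, -1.095, -0.012]
contact_force: [-0.2, 0.4, 0.7]
grip_width: 0.0853
```

```bash
python3 plan.py .492 .273 .23 -30 40
```

```text
clk 18.1 p [0.4742 0.1321 0.2524] jaw -49.2 tilt [0.0065 0.0046] F [-0.2  0.4  0.7] w 0.0853 j7 -1.13 rows 4
[26.3, -23.8, 5.8, 0.001, -0.002, -0.084]
[28.2, -21.5, 5.8, 0.001, -0.002, -0.084]
[30.0, -19.0, 5.7, 0.001, -0.002, -0.084]
[31.5, -16.5, 5.7, 0.001, -0.002, -0.084]
```

Emit:
{"method": "play_rows", "body": {
  "increments": [
    [26,-24,6,0.001,-0.002,-0.08,0],
    [28,-21,6,0.001,-0.002,-0.08,0],
    [30,-19,6,0,-0.002,-0.08,0],
    [29,-16,6,0,0,-0.08,0],
    [0,0,0,0,0,0,0]
  ]
}}

```text
clock: 18.6
tcp_pos: [0.4894, 0.282, 0.2263]
orientation: [-2.712, -1.582, -0.002]
contact_force: [-0.5, 0.4, -0.5]
grip_width: 0.0851
```

```bash
python3 look.py y wrist; python3 fit.py y .105 .490 .273; python3 plan.py .491 .273 .15 -30 40
```

```text
rim 1115 1115 [0.4903 0.2719] r 0.0319 z 0.1045
clk 18.65 p [0.4898 0.2793 0.2267] jaw -29.7 tilt [-0.0002  0.0015] F [ 0.9 -0.3 -0.6] w 0.0856 j7 -0.94 rows 2
[-2.5, 2.1, 38.3, -0.0, -0.001, 0.002]
[-2.4, 2.1, 38.3, -0.0, -0.001, 0.002]
```

View pics/ywrist.png

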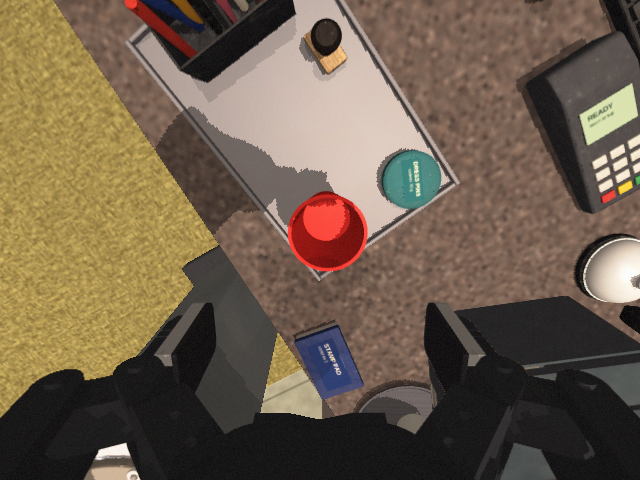

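Emit:
{"method": "play_rows", "body": {
  "increments": [
    [-5,4,20,0,0,0,0],
    [0,0,30,0,0,0,0],
    [0,0,30,0,0,0,0],
    [0,0,0,0,0,0,0]
  ]
}}

```text
clock: 19.05
tcp_pos: [0.492, 0.2691, 0.1455]
orientation: [-2.722, -1.568, -0.004]
contact_force: [-0.3, -0.6, 0.4]
grip_width: 0.0857
```

```bash
python3 look.py z wrist; python3 fit.py z .105 .490 .273; python3 plan.py .491 .2722 .042 -30 40
```

```text
rim 1990 1989 [0.4904 0.2718] r 0.0318 z 0.1045
clk 19.1 p [0.4935 0.2695 0.1476] jaw -30.1 tilt [0.0045 0.003 ] F [-0.3 -0.1  0.4] w 0.0853 j7 -0.87 rows 3
[0.2, -1.3, 35.2, 0.001, -0.002, -0.001]
[0.2, -1.2, 35.2, 0.001, -0.002, -0.001]
[0.3, -1.2, 35.2, 0.001, -0.002, -0.001]
```

Emit:
{"method": "play_rows", "body": {
  "increments": [
    [0.5,-4,15,0.002,-0.005,0,0],
    [0,0,20,0,0,0,0],
    [0,0,20,0,0,0,0],
    [0,0,0,0,0,0,0]
  ]
}}

```text
clock: 19.5
tcp_pos: [0.4936, 0.2732, 0.0956]
orientation: [-2.724, -1.563, -0.013]
contact_force: [-1.3, 0.0, 0.4]
grip_width: 0.0852
```

```bash
 python3 plan.py .491 .272 .042 -30 40
```

```text
clk 19.5 p [0.4936 0.2732 0.0956] jaw -30.3 tilt [0.0064 0.0051] F [-1.3  0.   0.4] w 0.0852 j7 -0.83 rows 2
[-1.4, -0.9, 26.8, 0.001, -0.004, -0.003]
[-1.3, -0.9, 26.8, 0.001, -0.004, -0.003]
```

Emit:
{"method": "play_rows", "body": {
  "increments": [
    [-3,-2,15,0.002,-0.006,0,0],
    [0,0,18,0,0,0,0],
    [0,0,16,0,0,0,0],
    [0,0,0,0,0,0,0]
  ]
}}

```text
clock: 19.9
tcp_pos: [0.4925, 0.2733, 0.0476]
orientation: [-2.724, -1.563, -0.011]
contact_force: [-0.2, 0.1, 0.4]
grip_width: 0.0855
```

```bash
 python3 plan.py .491 .272 .042 -30 40; python3 look.py aa wrist
```

```text
clk 19.9 p [0.4925 0.2733 0.0476] jaw -30.3 tilt [0.0057 0.0046] F [-0.2  0.1  0.4] w 0.0855 j7 -0.78 rows 1
[-1.9, -0.6, 5.6, 0.003, -0.007, -0.005]
```

View pics/aawrist.png

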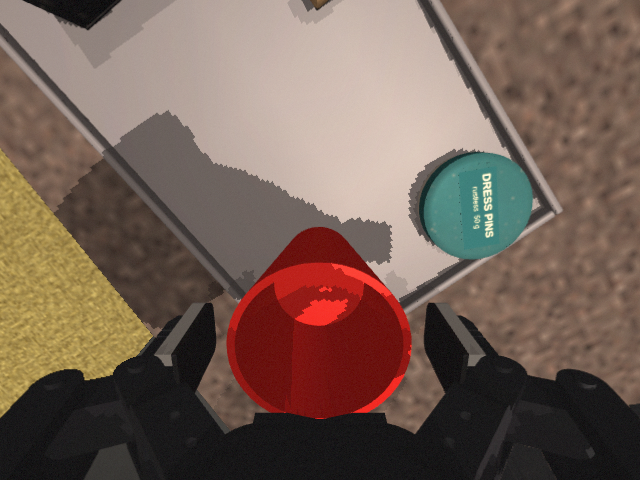

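Red's rim is centred at (319,340) between the pads. A small correction, then grip.

Emit:
{"method": "play_rows", "body": {
  "increments": [
    [-2,0,5,0.003,-0.006,0,0],
    [0,0,0,0,0,0,60],
    [0,0,0,0,0,0,255],
    [0,0,0,0,0,0,255],
    [0,0,0,0,0,0,255]
  ]
}}

```text
clock: 20.45
tcp_pos: [0.4945, 0.2736, 0.0472]
orientation: [-2.723, -1.562, -0.012]
contact_force: [1.0, 0.0, -1.2]
grip_width: 0.0658
```

```bash
 python3 plan.py .491 .272 .042 -30 40
```

```text
clk 20.45 p [0.4945 0.2736 0.0472] jaw -30.3 tilt [0.0055 0.0058] F [ 1.   0.  -1.2] w 0.0658 j7 -0.78 rows 1
[-3.2, -2.2, 5.2, 0.002, -0.008, -0.005]
```

Emit:
{"method": "play_rows", "body": {
  "increments": [
    [0,0,-10,0,0,0,255],
    [0,0,-20,0,0,0,255],
    [0,0,-40,0,0,0,255],
    [0,0,-45,0,0,0,255],
    [0,0,-45,0,0,0,255]
  ]
}}

```text
clock: 20.95
tcp_pos: [0.4898, 0.2697, 0.2087]
orientation: [2.725, 1.561, -0.008]
contact_force: [0.7, 1.0, 0.1]
grip_width: 0.0657
```

```bash
 python3 plan.py .4463 -.046 .31 -75 35; python3 look.py ab wrist
```

```text
clk 20.95 p [0.4898 0.2697 0.2087] jaw -30.4 tilt [-0.0043 -0.0034] F [0.7 1.  0.1] w 0.0657 j7 -0.92 rows 10
[-29.5, 12.2, -10.0, 0.0, 0.001, 0.078]
[-28.4, 14.5, -10.0, 0.0, 0.001, 0.078]
[-27.2, 16.6, -10.0, 0.0, 0.001, 0.078]
[-25.8, 18.7, -10.1, 0.0, 0.001, 0.078]
[-24.3, 20.6, -10.1, 0.0, 0.001, 0.078]
```

View pics/abwrist.png

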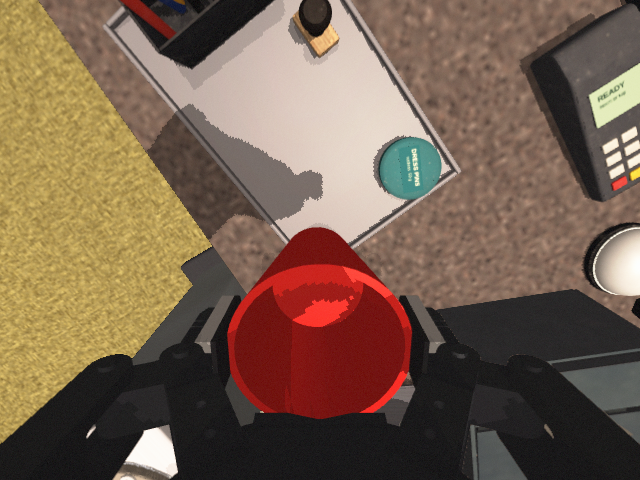

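Emit:
{"method": "play_rows", "body": {
  "increments": [
    [-29,12,-20,0,0.002,0.08,255],
    [-28,14,-20,0,0.002,0.08,255],
    [-27,17,-20,0,0,0.08,255],
    [-26,19,-15,0,0,0.08,255],
    [-24,21,-10,0,0,0.08,255]
  ]
}}

```text
clock: 21.5
tcp_pos: [0.4717, 0.1129, 0.3069]
orientation: [-2.978, -0.974, -0.025]
contact_force: [0.4, -0.2, 0.2]
grip_width: 0.066
```

```bash
 python3 plan.py .4463 -.046 .3 -75 35
```

```text
clk 21.5 p [0.4717 0.1129 0.3069] jaw -53.8 tilt [0.0125 0.0133] F [ 0.4 -0.2  0.2] w 0.066 j7 -1.24 rows 5
[-22.9, 22.6, 0.9, -0.001, -0.003, 0.074]
[-21.1, 24.3, 1.0, -0.001, -0.003, 0.074]
[-19.3, 25.8, 1.1, -0.001, -0.003, 0.074]
[-17.3, 27.1, 1.2, -0.001, -0.003, 0.074]
[-15.3, 28.3, 1.3, -0.001, -0.003, 0.074]
```

Emit:
{"method": "play_rows", "body": {
  "increments": [
    [-23,23,0,-0.002,-0.006,0.07,255],
    [-21,24,0,-0.002,-0.005,0.07,255],
    [-19,26,0,0,-0.003,0.07,255],
    [-17,25,0,0,0,0.07,255],
    [-12,20,0,0,0,0.07,255]
  ]
}}

```text
clock: 22.0
tcp_pos: [0.4452, -0.0445, 0.3083]
orientation: [-3.106, -0.408, -0.013]
contact_force: [-0.1, 0.5, -0.4]
grip_width: 0.0661
```

Emit:
{"method": "play_rows", "body": {
  "increments": [
    [0,0,0,0,0,0,255]
  ]
}}

```text
clock: 22.1
tcp_pos: [0.4442, -0.0484, 0.3085]
orientation: [-3.106, -0.396, -0.013]
contact_force: [0.8, -0.1, -1.1]
grip_width: 0.066
```

```bash
 python3 plan.py .4463 -.046 .25 -75; python3 look.py ac wrist;python3 fit.py ac .189 .4465 -.0456; python3 - <<'E'
from bench import r; print(r.get_obs()["tcp_pos"][2]+.0578)
E
```

```text
clk 22.1 p [ 0.4442 -0.0484  0.3085] jaw -75.5 tilt [0.0071 0.0113] F [ 0.8 -0.1 -1.1] w 0.066 j7 -1.4 rows 2
[1.0, -0.6, 29.3, -0.005, -0.005, -0.004]
[1.2, -0.8, 29.3, -0.005, -0.005, -0.004]
rim 775 775 [ 0.4463 -0.0456] r 0.0318 z 0.1887
0.36635207210381404
```

View pics/acwrist.png

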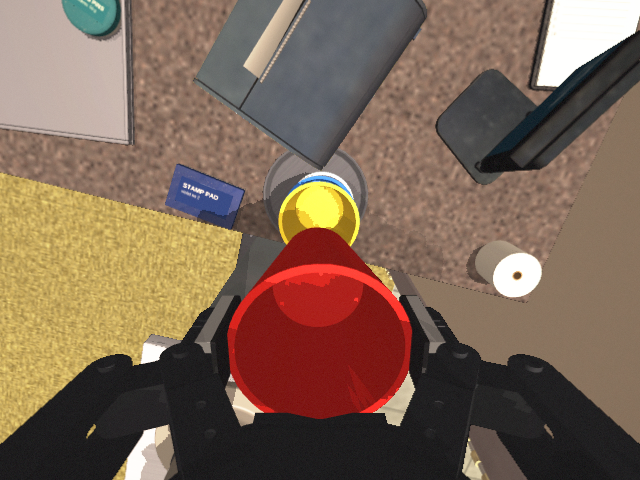

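Emit:
{"method": "play_rows", "body": {
  "increments": [
    [2,-1,15,-0.008,-0.009,0,255],
    [0,0,15,0,0,0,255],
    [0,0,15,0,0,0,255],
    [0,0,0,0,0,0,255]
  ]
}}

```text
clock: 22.55
tcp_pos: [0.4475, -0.0413, 0.2632]
orientation: [-3.11, -0.414, -0.005]
contact_force: [0.2, -1.0, -0.8]
grip_width: 0.0662
```

```bash
 python3 plan.py .4463 -.046 .25 -75; python3 look.py ad wrist;python3 fit.py ad .189 .4465 -.0456; Z=$(python3 -c "
from bench import r; print(r.get_obs()['tcp_pos'][2]+.0578)"); echo $Z; python3 fit.py ad $Z .4463 -.046
```

```text
clk 22.55 p [ 0.4475 -0.0413  0.2632] jaw -74.9 tilt [0.0029 0.0045] F [ 0.2 -1.  -0.8] w 0.0662 j7 -1.33 rows 1
[-2.4, 4.2, 13.2, -0.004, -0.004, 0.003]
rim 866 866 [ 0.4464 -0.0456] r 0.0318 z 0.1887
0.3219220215520398
rim 6669 6291 [ 0.4468 -0.0418] r 0.031 z 0.3213
```

Emit:
{"method": "play_rows", "body": {
  "increments": [
    [-1.5,3.8,5,-0.004,-0.004,0,255],
    [-1,0,10,0,0,0,255],
    [0,0,0,0,0,0,255]
  ]
}}

```text
clock: 22.9
tcp_pos: [0.448, -0.0448, 0.2496]
orientation: [3.114, 0.418, 0.006]
contact_force: [1.3, -0.0, -0.8]
grip_width: 0.0659
```

```bash
 python3 plan.py .447 -.0455 .25 -75; python3 look.py ae wrist;python3 fit.py ae .189 .4465 -.0456; Z=$(python3 -c "
from bench import r; print(r.get_obs()['tcp_pos'][2]+.0578)"); echo $Z; python3 fit.py ae $Z .4463 -.046
```

```text
clk 22.9 p [ 0.448  -0.0448  0.2496] jaw -74.7 tilt [0.0038 0.0004] F [ 1.3 -0.  -0.8] w 0.0659 j7 -1.29 rows 1
[-1.2, 0.4, -0.4, 0.001, -0.004, 0.005]
rim 942 942 [ 0.4465 -0.0456] r 0.0318 z 0.1887
0.30803379222770644
rim 6955 6434 [ 0.4472 -0.045 ] r 0.031 z 0.3077
```

Aligned to about 1 mm, with the foot 18 mm above yellow's rim. I lower.

Emit:
{"method": "play_rows", "body": {
  "increments": [
    [-1.5,0.5,8,0,-0.004,0,255],
    [-1,0,12,0,0,0,255],
    [-0.5,0,12,0,0,0,255],
    [0,0,0,0,0,0,255]
  ]
}}

```text
clock: 23.35
tcp_pos: [0.4463, -0.0462, 0.217]
orientation: [-3.114, -0.418, -0.004]
contact_force: [-0.9, -0.5, -0.1]
grip_width: 0.0659
```

```bash
 python3 plan.py .4468 -.0455 .173 -75; python3 look.py af wrist
```

```text
clk 23.35 p [ 0.4463 -0.0462  0.217 ] jaw -74.7 tilt [0.0023 0.0004] F [-0.9 -0.5 -0.1] w 0.0659 j7 -1.22 rows 2
[0.3, -0.3, 22.0, 0.0, -0.001, 0.003]
[0.3, -0.3, 22.0, 0.0, -0.001, 0.003]
```

View pics/afwrist.png

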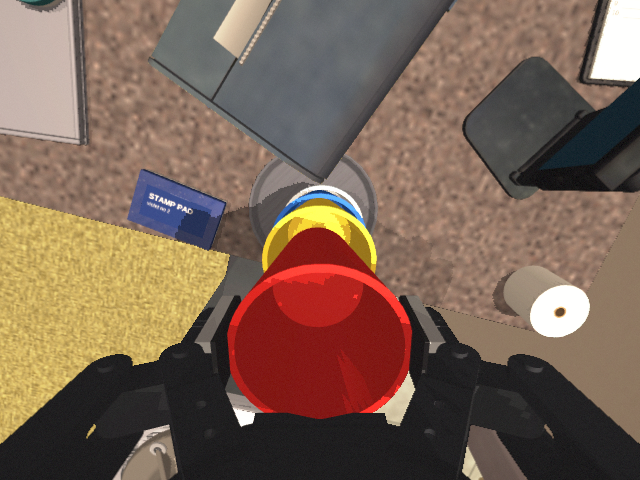

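Emit:
{"method": "play_rows", "body": {
  "increments": [
    [0,0,12,0,-0.001,0,255],
    [0,0,12,0,0,0,255],
    [0,0,8,0,0,0,255],
    [0,0,0,0,0,0,255]
  ]
}}

```text
clock: 23.8
tcp_pos: [0.449, -0.0463, 0.1868]
orientation: [-3.113, -0.418, -0.009]
contact_force: [-1.1, -1.3, -0.0]
grip_width: 0.066
```

```bash
 python3 plan.py .4468 -.0455 .173 -75
```

```text
clk 23.8 p [ 0.449  -0.0463  0.1868] jaw -74.7 tilt [0.0059 0.0011] F [-1.1 -1.3 -0. ] w 0.066 j7 -1.13 rows 1
[-2.0, -1.4, 13.7, 0.0, -0.006, 0.005]
```

Emit:
{"method": "play_rows", "body": {
  "increments": [
    [-2,-1,4,0,-0.005,0,255],
    [0,0,4,0,0,0,255],
    [0,0,3,0,0,0,255],
    [0,0,3,0,0,0,255],
    [0,0,0,0,0,0,255]
  ]
}}

```text
clock: 24.3
tcp_pos: [0.4478, -0.0457, 0.1731]
orientation: [-3.113, -0.419, -0.005]
contact_force: [0.2, -0.7, -0.3]
grip_width: 0.0661
```

```bash
 python3 plan.py .4468 -.0455 .173 -75;  python3 look.py ag wrist side; python3 - <<'E'
from h import *
f=dict(np.load("agwrist.npz")); X=cloud(f)
for (u,v) in [(319,268),(290,270),(345,270)]:
    S=X[v-4:v+8,u-2:u+3,2]; print(np.percentile(S,[10,50,90]).round(4))
cv2.imwrite('pics/ags.png',cv2.resize(cv2.imread('pics/agside.png')[180:300,320:480],None,fx=4,fy=4))
E
```

```text
clk 24.3 p [ 0.4478 -0.0457  0.1731] jaw -74.7 tilt [0.003  0.0006] F [ 0.2 -0.7 -0.3] w 0.0661 j7 -1.1 rows 1
[-1.0, -0.4, 0.1, 0.0, -0.003, 0.005]
[0.174  0.232  0.2328]
[0.229  0.232  0.2328]
[0.1737 0.2317 0.2324]
```

View pics/ags.png

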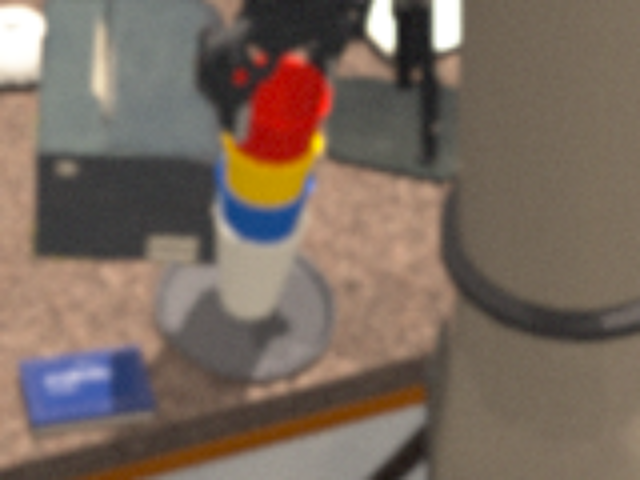

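Red's rim is at 0.232 against a target of 0.231 and there is no contact force yet, so I lower about 2 mm more.

Emit:
{"method": "play_rows", "body": {
  "increments": [
    [-1,0,2,0,-0.003,0,255],
    [0,0,2,0,0,0,255],
    [0,0,0,0,0,0,255]
  ]
}}

```text
clock: 24.7
tcp_pos: [0.4517, -0.0464, 0.1726]
orientation: [3.113, 0.419, 0.013]
contact_force: [-1.0, -1.6, -0.5]
grip_width: 0.0661
```

```bash
 python3 plan.py .4468 -.0455 .173 -75;  python3 look.py ah wrist; python3 - <<'E'
from h import *
f=dict(np.load("ahwrist.npz")); X=cloud(f)
for (u,v) in [(319,268),(290,270),(345,270)]:
    S=X[v-4:v+8,u-2:u+3,2]; print(np.percentile(S,[10,50,90]).round(4))
E
```

```text
clk 24.7 p [ 0.4517 -0.0464  0.1726] jaw -74.7 tilt [0.0083 0.0009] F [-1.  -1.6 -0.5] w 0.0661 j7 -1.09 rows 1
[-4.5, -2.1, -0.5, 0.001, -0.008, 0.005]
[0.1735 0.2313 0.2325]
[0.2288 0.2315 0.2322]
[0.1736 0.231  0.2319]
```

Emit:
{"method": "play_rows", "body": {
  "increments": [
    [-4,-1,1,0,-0.008,0,255],
    [0,0,1.5,0,0,0,255],
    [0,0,0,0,0,0,255]
  ]
}}

```text
clock: 25.05
tcp_pos: [0.451, -0.0472, 0.1721]
orientation: [3.111, 0.418, 0.01]
contact_force: [-0.1, -0.1, -0.1]
grip_width: 0.0661
```

```bash
 python3 plan.py .4468 -.0455 .173 -75;  python3 look.py ai wrist; python3 - <<'E'
from h import *
f=dict(np.load("aiwrist.npz")); X=cloud(f)
for (u,v) in [(319,268),(290,270),(345,270)]:
    S=X[v-4:v+8,u-2:u+3,2]; print(np.percentile(S,[10,50,90]).round(4))
E
```

```text
clk 25.05 p [ 0.451  -0.0472  0.1721] jaw -74.7 tilt [ 0.007 -0.002] F [-0.1 -0.1 -0.1] w 0.0661 j7 -1.1 rows 1
[-3.6, -2.7, -0.9, 0.004, -0.006, 0.006]
[0.1729 0.2307 0.2316]
[0.2282 0.2312 0.2319]
[0.1729 0.2305 0.2314]
```

View pics/aiwrist.png

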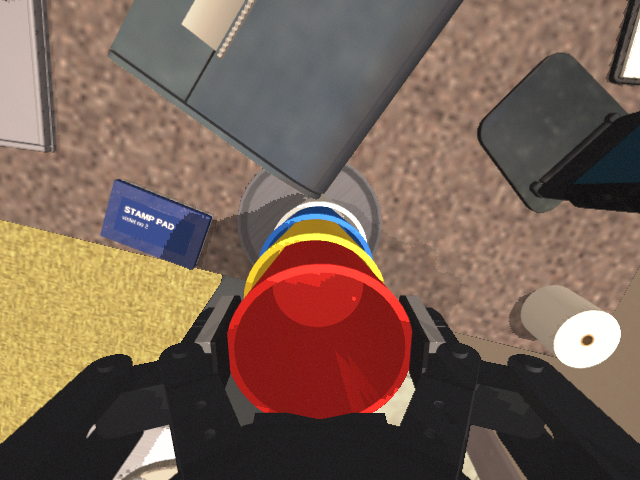

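Emit:
{"method": "play_rows", "body": {
  "increments": [
    [-3,-1,1,0.003,-0.005,0,255],
    [0,0,0,0,0,0,45],
    [0,0,0,0,0,0,25],
    [0,0,0,0,0,0,10],
    [0,0,0,0,0,0,0]
  ]
}}

```text
clock: 25.6
tcp_pos: [0.447, -0.0473, 0.1707]
orientation: [3.112, 0.419, 0.0]
contact_force: [0.7, 1.2, -0.8]
grip_width: 0.0851
```

```bash
 python3 plan.py .4468 -.0455 .173 -75;  python3 look.py aj wrist
```

```text
clk 25.6 p [ 0.447  -0.0473  0.1707] jaw -74.7 tilt [ 0.0002 -0.0011] F [ 0.7  1.2 -0.8] w 0.0851 j7 -1.09 rows 1
[0.3, -1.8, -2.3, 0.001, 0.0, 0.006]
```

View pics/ajwrist.png

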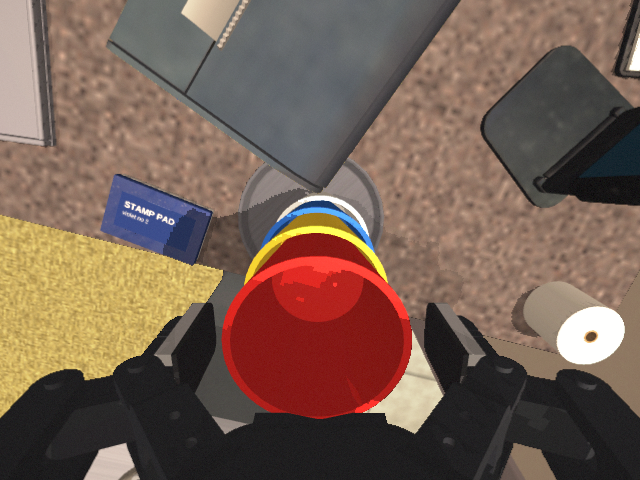

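Released, with gaps on both sides. I raise clear and then check.

Emit:
{"method": "play_rows", "body": {
  "increments": [
    [0,-1,-10,0,0,0,0],
    [0,0,-20,0,0,0,0],
    [0,0,-35,0,0,0,0],
    [0,0,-35,0,0,0,0],
    [0,0,0,0,0,0,0]
  ]
}}

```text
clock: 26.15
tcp_pos: [0.4456, -0.0476, 0.2752]
orientation: [3.11, 0.413, -0.006]
contact_force: [0.5, -0.5, 0.1]
grip_width: 0.0852
```

```bash
python3 look.py ak wrist side; for z in .231 .189 .147; do python3 fit.py ak $z .4465 -.0456; done; python3 plan.py .4468 -.0455 .35 -75; python3 -c "
import cv2,numpy as np
a=cv2.imread('pics/akside.png')[180:300,320:480];b=cv2.imread('pics/akwrist.png')
cv2.imwrite('pics/ak2.png',np.hstack([cv2.resize(a,(400,300)),cv2.resize(b,(400,300))]))"
```

```text
rim 2119 2119 [ 0.4478 -0.0458] r 0.0317 z 0.2305
rim 1170 1127 [ 0.4501 -0.0445] r 0.0284 z 0.1889
rim 331 313 [ 0.4456 -0.0457] r 0.0327 z 0.1469
clk 26.25 p [ 0.4434 -0.0471  0.2719] jaw -74.8 tilt [-0.0085 -0.0055] F [-0.5 -0.5 -0.6] w 0.0854 j7 -1.35 rows 2
[1.5, -0.2, -39.0, 0.002, 0.005, 0.002]
[1.7, -0.2, -39.0, 0.002, 0.005, 0.002]
```

View pics/ak2.png

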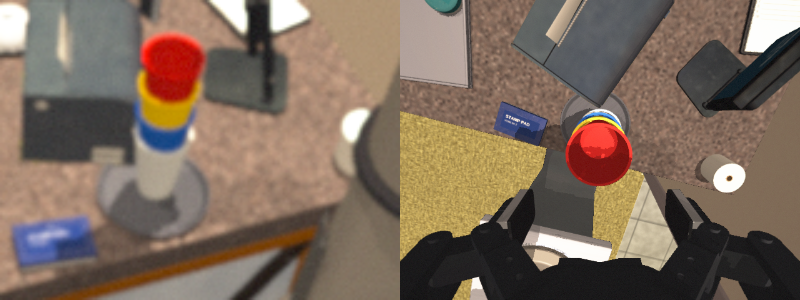

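The stack stands straight with even colour bands, and red's rim is at 0.2305. I move aside for an overall check.

Emit:
{"method": "play_rows", "body": {
  "increments": [
    [0,0,-45,0,0,0,0],
    [0,-40,0,0,0,0,0],
    [0,-45,0,0,0,0,0],
    [0,-40,0,0,0,0,0],
    [0,0,0,0,0,0,0]
  ]
}}

```text
clock: 26.75
tcp_pos: [0.4068, 0.0764, 0.3135]
orientation: [3.107, 0.405, -0.027]
contact_force: [0.2, 0.9, -0.3]
grip_width: 0.0852
```

Emit:
{"method": "play_rows", "body": {
  "increments": [
    [0,0,0,0,0,0,0],
    [0,0,0,0,0,0,0]
  ]
}}

```text
clock: 26.95
tcp_pos: [0.4057, 0.0756, 0.3117]
orientation: [3.104, 0.406, -0.033]
contact_force: [0.5, -0.3, 0.5]
grip_width: 0.0849
```

```bash
python3 look.py al top side wrist; python3 - <<'E'
from h import *
f=dict(np.load("altop.npz")); rimz(f,(375,255,430,310),.231,.006)
for b in [.189,.147,.105]: rimz(f,(375,255,430,310),b,.006)
E
python3 plan.py .4468 .1 .3 -75
```

```text
129 129 [ 0.4485 -0.0462] r 0.0319 z 0.2312 sectors [33 40 31 23  2  0]
65 64 [ 0.4489 -0.0429] r 0.0285 z 0.1893 sectors [14 20 14 16  0  0]
14 14 [ 0.4627 -0.04  ] r 0.0169 z 0.1477 sectors [ 0  0  2 10  2  0]
30 14 [ 0.4975 -0.0302] r 0.0214 z 0.1058 sectors [5 4 3 0 1 1]
clk 27.1 p [0.4061 0.0751 0.3121] jaw -75.2 tilt [-0.0186 -0.0124] F [ 0.4 -0.4  0.3] w 0.0852 j7 -1.75 rows 2
[23.0, -6.9, 5.5, 0.004, 0.011, -0.002]
[22.9, -6.8, 5.8, 0.004, 0.011, -0.002]
```

View pics/altop.png

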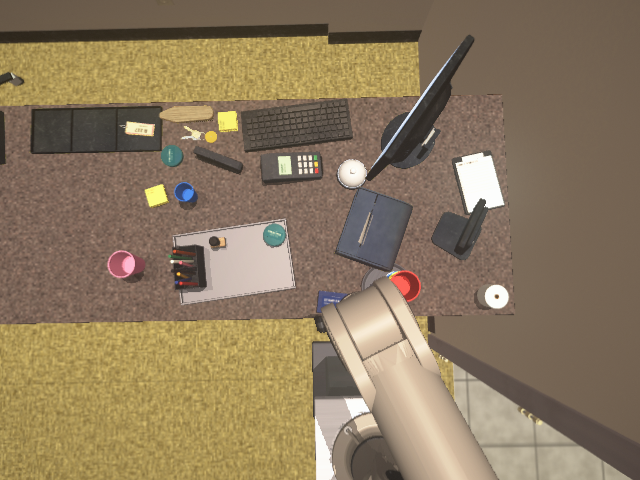

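View pics/alside.png

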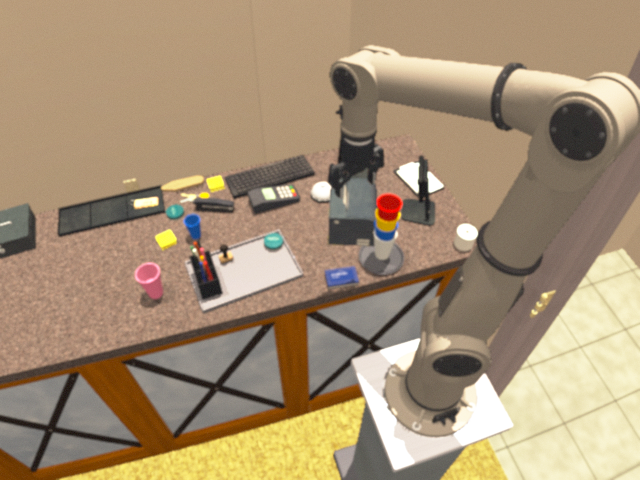

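The top and side views show the stack upright at top (404,287) and side (387,235), with the tray items and other bystanders where they were. The gripper is clear, so I hand in.

```bash
python3 -c "
from bench import r
print(r.hand_in()); print(r.get_obs()['clock'])"
```

```text
the job is handed in; nothing more can be done
None
the job is handed in; nothing more can be done
```

I nested blue in white, yellow in blue and red in yellow in the dish, then moved the gripper clear and handed in at about 27 s. No verdict is reported.

**Last checks:**
- **Heights:** The rims measured 0.147 m for blue, 0.189 m for yellow and 0.231 m for red. That is 42 mm per cup, which matches the nested height.
- **Centring:** Each cup's clear rim fit, taken just after I released it, put the axes within about 1.5 mm of one another. They lie about 12 mm from the dish's centre. I did not check white's own position again once blue covered its rim, beyond seeing it upright.
- **Upright and clear:** The side view shows the stack straight. The gripper stands apart from it and reads only noise-level forces.
- **Bystanders:** By eye they stand where they started, except the ink pad, which the arm half hid in the last top view. It looked in place in the side view.

**What disagreed:**
- **Fingertip height:** With the gripper open, the fingertips stood about 40 mm behind the reported TCP, not the 13 mm stated. Both the wrist and side cameras showed this, so I set grasp heights from the observed tips.
- **Camera offset:** The top and wrist cameras differed by 2–3 mm sideways. I aligned the cups within the wrist view only.
- **Late rim fits:** The last fits of the lower rims, seen past red, were partly hidden and unreliable.

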